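# Put the washed dyeing kit up to dry

### The job

The washed dyeing kit is to be put up to dry. Thread every short copper core over the turned-up end of the bent drying rail and slide it round the bend, all the way back onto the level part, so that the row starts with one core up against the collar; and turn every square steel beaker mouth down over a peg of the drip tray, one beaker to a peg, its rim resting on the tray. Leave the bottle, the jar and the bowl where they are.

Things in the scene. Friction and masses are not known exactly. Their poses are not given: they have to be found in the camera images.
- coreA_mid (a point): a rolling core: a round piece of copper pipe, 45 mm long, 30 mm outside and 23 mm inside diameter, about 60 g. The point is its centre; its x axis runs along the pipe (both ends alike). It starts lying on the table. Absent in some starts.
- coreB_mid (a point): a rolling core: a round piece of copper pipe, 45 mm long, 30 mm outside and 23 mm inside diameter, about 60 g. The point is its centre; its x axis runs along the pipe (both ends alike). It starts lying on the table. Absent in some starts.
- coreC_mid (a point): a rolling core: a round piece of copper pipe, 45 mm long, 30 mm outside and 23 mm inside diameter, about 60 g. The point is its centre; its x axis runs along the pipe (both ends alike). It starts lying on the table. Absent in some starts.
- coreD_mid (a point): a rolling core: a round piece of copper pipe, 45 mm long, 30 mm outside and 23 mm inside diameter, about 60 g. The point is its centre; its x axis runs along the pipe (both ends alike). It starts lying on the table. Absent in some starts.
- beakerA_mid (a point): a square stainless-steel beaker, open at one end: 56 x 56 mm outside, 90 mm long, walls 3 mm, bottom 4 mm, about 130 g. The point is its centre (28 mm from each flat side, 45 mm from each end); its x axis points from the closed bottom to the open mouth. It starts lying on one of its flat sides, mouth roughly to the robot's right (-y).
- beakerB_mid (a point): a square stainless-steel beaker, open at one end: 56 x 56 mm outside, 90 mm long, walls 3 mm, bottom 4 mm, about 130 g. The point is its centre (28 mm from each flat side, 45 mm from each end); its x axis points from the closed bottom to the open mouth. It starts lying on one of its flat sides, mouth roughly to the robot's right (-y).
- rail_collar (a point): Drying rail: a fixed round steel bar, 10 mm thick, bent in one upright plane. This point is on the bar's axis, 110 mm above the table, at the face of the stop collar (28 mm across), where the level part (195 mm long) begins; x points along it to the free end, z up. Behind the collar the bar turns down to a foot 140 x 90 x 14 mm, 55 mm of it behind the collar, 85 mm in front.
- rail_bend (a point): End of the rail's level part, on the bar's axis; axes as at rail_collar. Here the bar curves upward through 40 degrees (radius 120 mm at its axis, centre above the bar), then ends in a straight 30 mm rising at 40 degrees. Only this end rises above the level part. Four cores fill 180 mm of the level part.
- rail_tip (a point): the free, rounded end of the drying rail, on the bar's axis (295 mm in front of the collar's face and 47 mm above it); axes as at rail_collar, not tilted with the bar
- peg0 (a point): Drip tray, fixed: a flat steel tray 235 x 100 mm, its top 12 mm above the table, with two upright white round-ended pegs, 14 mm thick, 75 mm tall above the tray, 110 mm apart along the tray's x axis. This point is the foot of one peg, on the tray's top; z up, x along the row of pegs.
- peg1 (a point): the foot of the other peg of the drip tray, on the tray's top; axes as at peg0
- bottle: bystander: a clear bottle with a red cap, 56 mm across, 165 mm tall, upright; origin at the centre of its underside
- jar: bystander: an amber glass jar with a metal lid, 68 mm across, 85 mm tall, upright; origin at the centre of its underside
- bowl: bystander: a white bowl, 100 mm across, 45 mm tall; origin at the centre of its underside
Mind the look-alikes: they are no part of the job. Leave any purple look-alike of the part that bears coreB_mid alone. What is shaped like the part that bears coreD_mid but black or green is not meant.

How it is judged:
By the outcome, as a careful person would: the job done as asked, in the order asked, and still so for the second after the job is handed in, with the robot touching nothing.
Of coreA, coreB, coreC, coreD only 3 to 4 are there at a start; the rules pass over those that are not, and their reading is None.
At some moment in a run one of beakerA, beakerB may be knocked a few centimetres aside while the robot is not near it.
Once in a run the grip may slacken for a moment while it holds something.
It also fails if it takes over 210 s, if anything falls off the work surface, if the arm or the gripper's body presses on something with over 40 N, if the wrist force passes 120 N, or if a joint passes its speed limit or range.

### The arm

A 7-joint arm with a two-finger parallel gripper is mounted at the origin on the work surface. World frame = base frame: x ahead of the robot, y to its left, z up, the work surface at z = 0. Lengths are in mm, angles in rad, forces in N, time in s.
With the tool pointing down it reaches from about 425 to 800 mm from the base axis. Payload 8.3 kg.
Tool frame: the origin (TCP) lies on the front face of the gripper's body, between the roots of the fingers; the fingertips stand 73 mm ahead of it and the grasp point (between the pads) lies 54 mm ahead of it (r.grip_point_offset is the distance from the TCP to the grasp point, in mm); z points along the fingers, y is the line along which they close (so a half turn about z gives the same grasp; the last joint's range is limited). The gripper opens to 85 mm and grips with 20 to 120 N. Pads are 22 mm wide; open, the fingers measure 114 mm over their backs; the gripper's body (76 mm by 85 mm) begins 54 mm behind the grasp point. The pads swing forward as they close: fully open they stand 13 mm farther back than shut.
Start: joints at [-1.25, 0.383, 0.016, 1.37, -0.006, 1.388, -0.046], TCP at [233.983, 579.535, 303.879] pointing down, gripper open.
Joint ranges: [-2.95, 2.95], [-0.25, 2.06], [-1.52, 1.56], [0.18, 2.33], [-1.44, 4.58], [0.02, 2.06], [-3.01, 3.01]. Speed limits (rad/s): [2.39, 2.39, 3.01, 3.01, 3.14, 3.14, 3.14].

### API

Orientations are given as a 3x3 rotation matrix whose columns are the frame's x, y, z axes.
In Python, from rig import r gives the robot as it stands.
- The arm moves only by the tool apply_moves, never from a script. Its argument "targets" is a list of rows, each an object with "slide": the shift along the tool's x, y, z scaled (see below), a list of three; "angular": the turn, a rotation vector about the tool's x, y, z scaled (see below), a list of three; "jaw": the closure, from 0 (fully open) to 1 (shut). A call has 1 to 20 rows; each row is the pose to reach, as a shift and turn from the pose commanded when the call began, along the tool's axes at that moment, turning the shorter way round; what a row does not reach only later rows make up. The controller multiplies each number of a shift by 0.5 m and each number of a turn by pi rad. A row lasts 1/10 s, in which the tool goes at most 50 mm and 8.59 degrees, less where a joint would pass 70% of its speed; a pose out of reach is approached as far as the arm can. A call with a number of a shift or a turn outside -1 to 1 is refused whole. A call with a gripper value outside its range is refused whole. The fingers move at their own pace and stop on an object; "force" is the grip in N (left out, the last holds). Time passes only in rows, so rows that repeat a pose let the fingers close. It gives the time, the measured TCP pose, the force, the opening and the grip force at its end, in the units of the state.
- r.read_state(): the state, without advancing time (a new reading comes with each control period).
- r.capture(name): name is "scene" or "top" or "wrist"; returns the picture (480x640x3 uint8, red, green, blue); there is no depth.
- r.get_calibration(name): a dict with "fx", "fy", "cx", "cy" (pixels), "T" (4x4, takes a point from camera to world coordinates). Camera axes: x right, y up, looking along -z (the intrinsics and any distortion apply to the point x, -y, -z); pixel columns grow to the right and rows downward; lengths in mm; the calibration is good to about 2 mm. A picture is of the moment at which its call begins: read the wrist's pose just before it. get_calibration takes no time and is no camera call; for the wrist camera it gives the pose at the moment of the call.
- r.hand_in(): hands the job in; it is judged then, once.
The state is a dict: "clock": time; "qpos": joint angles; "qd": joint speeds; "tau": joint torques, N m; "position": TCP position; "ee_rot": TCP orientation; "force": force on the tool from outside, world axes, zero at the start; "torque": the same for the moment, N m; "grip_width": opening from 0.0 (shut) to 1.0 (fully open); "grip_force": force on a finger pad.
Only numpy, scipy, OpenCV 4.12 (cv2) and the standard library are available. Lean on these libraries where they do the work, as an engineer would, in place of code of your own. Each camera call takes 0.05 s, during which the arm holds its last target. There are 200 camera calls.

## Working session

There is one attempt and no reset: what is moved stays moved. The work goes in short steps, Python scripts to look and compute and a tool call to move; the robot and the scene stay as the last step left them, time stands still between calls to the robot, and variables do not carry over. Pictures are saved under pics/ and viewed, at most 14 in all, crops included, and the job is handed in when it is done.

Besides the shell and the picture viewer there is one more tool, called after "Call:" as a command line: name --argument value ..., lists and objects as JSON in quotes. apply_moves: Moves the arm, as the interface text tells. Its arguments: {"type":"object","properties":{"targets":{"type":"array","items":{"type":"object","properties":{"slide":{"type":"array","items":{"type":"number","minimum":-1,"maximum":1}},"angular":{"type":"array","items":{"type":"number","minimum":-1,"maximum":1}},"jaw":{"type":"number"}}}},"force":{"type":"number"}},"required":["targets"]}

```bash
ls; mkdir -p pics; python3 - <<'E'
from rig import r
import cv2,numpy as np
for n in ("scene","top"):
    im=r.capture(n); cv2.imwrite(f"pics/{n}0.png",cv2.resize(im[:,:,::-1],None,fx=1.25,fy=1.25)); np.save(f"pics/{n}0.npy",im)
    c=r.get_calibration(n); print(n,{k:(np.round(v,3).tolist()) for k,v in c.items()})
c=r.get_calibration("wrist"); print(c)
print(r.read_state(), r.grip_point_offset)
E
```

```text
pics
scene {'fx': 440.871, 'fy': 440.871, 'cx': 316.483, 'cy': 250.024, 'T': [[-0.178, -0.803, 0.569, 1161.023], [0.984, -0.145, 0.102, 102.044], [0.001, 0.578, 0.816, 1001.079], [0.0, 0.0, 0.0, 1.0]]}
top {'fx': 433.026, 'fy': 433.026, 'cx': 322.373, 'cy': 235.027, 'T': [[-0.008, 0.987, -0.158, 382.73], [-1.0, -0.008, 0.003, -38.858], [0.001, 0.158, 0.987, 1056.388], [0.0, 0.0, 0.0, 1.0]]}
{'fx': 385.00593633719024, 'fy': 385.00593633719024, 'cx': 321.17585827147485, 'cy': 236.96687083132548, 'T': array([[ 3.74224818e-01, -8.82328870e-01, -2.85397181e-01,
         1.60961472e+02],
       [ 9.27335548e-01,  3.55351271e-01,  1.17363778e-01,
         6.08207416e+02],
       [-2.13719877e-03, -3.08579390e-01,  9.51196190e-01,
         3.73421068e+02],
       [ 0.00000000e+00,  0.00000000e+00,  0.00000000e+00,
         1.00000000e+00]])}
{'clock': 0.1, 'qpos': array([-1.24990849,  0.3841635 ,  0.01636439,  1.37107581, -0.00632476,
        1.38818189, -0.04649773]), 'qd': array([ 1.72591479e-03, -1.86047956e-03, -1.48460646e-03, -2.62240003e-03,
        9.46587522e-04, -2.37927271e-05, -2.83805405e-04]), 'tau': array([ 4.34694535e-03, -6.29128504e+01,  8.48586559e-01, -3.72761428e+01,
        1.69728231e-02,  1.02985135e-02, -2.50486522e-05]), 'position': array([233.84969778, 579.24569927, 302.96066213]), 'ee_rot': array([[-9.27279524e-01,  3.74369121e-01, -6.68347048e-04],
       [ 3.74369717e-01,  9.27278055e-01, -1.65033213e-03],
       [ 1.91016137e-06, -1.78052809e-03, -9.99998415e-01]]), 'force': array([-0.2647217 ,  0.31086664, -0.41208645]), 'torque': array([ 0.02625376,  0.04445982, -0.01830961]), 'grip_force': 0.0, 'grip_width': 1.0040787730865812} 53.900000000000006
```

View pics/scene0.png

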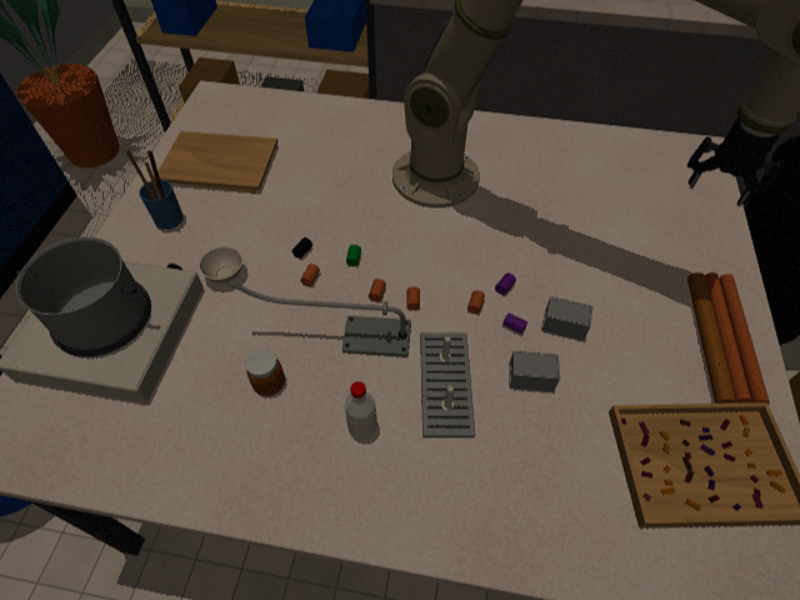

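View pics/top0.png

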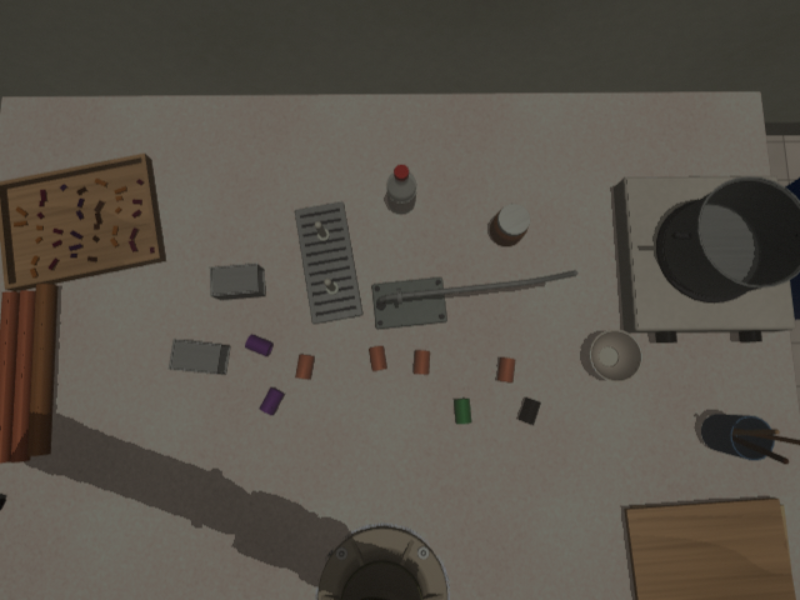

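```bash
cat > h.py <<'E'
import numpy as np, cv2
from scipy.spatial.transform import Rotation as Ro
from rig import r
def ray(c,u,v):
    d=c["T"][:3,:3]@np.array([(u-c["cx"])/c["fx"],-(v-c["cy"])/c["fy"],-1.]); return c["T"][:3,3],d/np.linalg.norm(d)
def onz(c,u,v,z):
    o,d=ray(c,u,v); return o+d*(z-o[2])/d[2]
def tri(*obs):
    A=np.zeros((3,3));b=np.zeros(3)
    for c,u,v in obs:
        o,d=ray(c,u,v);P=np.eye(3)-np.outer(d,d);A+=P;b+=P@o
    x=np.linalg.solve(A,b); return x,[round(float(np.linalg.norm(np.cross(x-ray(*q)[0],ray(*q)[1]))),1) for q in obs]
def proj(c,p):
    q=c["T"][:3,:3].T@(np.asarray(p,float)-c["T"][:3,3]); return np.array([c["cx"]+c["fx"]*q[0]/-q[2], c["cy"]-c["fy"]*q[1]/-q[2]])
def blobs(im,lo,hi,amin=60,amax=1e9):
    m=cv2.inRange(cv2.cvtColor(im,cv2.COLOR_RGB2HSV),np.array(lo),np.array(hi))
    m=cv2.morphologyEx(m,cv2.MORPH_OPEN,np.ones((3,3)))
    cs,_=cv2.findContours(m,cv2.RETR_EXTERNAL,cv2.CHAIN_APPROX_NONE)
    return [c for c in cs if amin<cv2.contourArea(c)<amax]
def frame(z,y):  # tool rotation from z and approx y
    z=np.array(z,float);z/=np.linalg.norm(z);y=np.array(y,float);y-=z*(y@z);y/=np.linalg.norm(y)
    return np.c_[np.cross(y,z),y,z]
def rows(*poses,base=None):
    """poses: (grasp point, R) -> slide/angular numbers relative to the current pose"""
    s=r.read_state();p0,R0=(s["position"],s["ee_rot"]) if base is None else base
    for g,R in poses:
        p=np.asarray(g,float)-R[:,2]*r.grip_point_offset
        a=Ro.from_matrix(R0.T@R).as_rotvec()/np.pi
        print("slide",np.round(R0.T@(p-p0)/500,3).tolist(),"ang",np.round(a,3).tolist(), "mm",round(float(np.linalg.norm(p-p0))),"deg",round(float(np.linalg.norm(a)*180)))
def shot(n): 
    c=r.get_calibration(n); return r.capture(n),c
E
python3 - <<'E'
from h import *
ct,cs=r.get_calibration("top"),r.get_calibration("scene")
t=np.load("pics/top0.npy");s=np.load("pics/scene0.npy")
for nm,im,c in(("top",t,ct),("scene",s,cs)):
    for k in blobs(im,(3,110,60),(14,255,255),60,500):
        (u,v),wh,a=cv2.minAreaRect(k); print(nm,round(u),round(v),np.round(wh),onz(c,u,v,18).round(1))
for n,z,a in(("peg0",87,(255,180.5)),("peg1",87,(264.5,228)),):
    print(n,onz(ct,*a,z).round(1))
f=.8
for n,a,b in(("collar",(398,297),(387,309)),("tip",(575,273),(232,284)),("pegfar",(319,226),(450,387)),("pegnear",(330,285),(447,338))):
    x,e=tri((ct,a[0]*f,a[1]*f),(cs,b[0]*f,b[1]*f)); print(n,x.round(1),e)
def crop(im,u0,v0,u1,v1,k): return cv2.resize(im[v0:v1,u0:u1,::-1],None,fx=k,fy=k,interpolation=cv2.INTER_CUBIC)
cv2.imwrite("pics/railt.png",np.clip(np.vstack([crop(t,290,205,490,275,4),crop(s,170,215,370,290,4)])*1.6,0,255).astype(np.uint8))
E
```

```text
top 404 296 [18. 11.] [ 400.7 -235.4   18. ]
top 243 293 [11. 18.] [410.8 147.6  18. ]
top 337 290 [17. 10.] [417.4 -75.3  18. ]
top 302 286 [18. 11.] [426.   9.  18.]
scene 381 239 [10. 14.] [405.8 149.5  18. ]
scene 330 236 [12.  8.] [421.2   7.6  18. ]
scene 302 230 [ 9. 14.] [412.9 -74.9  18. ]
scene 248 218 [ 8. 14.] [ 397.7 -235.5   18. ]
scene 50 69 [26. 50.] [ -184.9 -1182.7    18. ]
peg0 [666.9 113.5  87. ]
peg1 [555.1  90.   87. ]
collar [529.3 -30.7 102.9] [1.8, 1.8]
tip [ 560.2 -332.2  154.6] [1.4, 1.4]
pegfar [668.2 115.7  79.2] [1.5, 1.5]
pegnear [557.3  95.6  72.9] [2.5, 2.5]
```

View pics/railt.png

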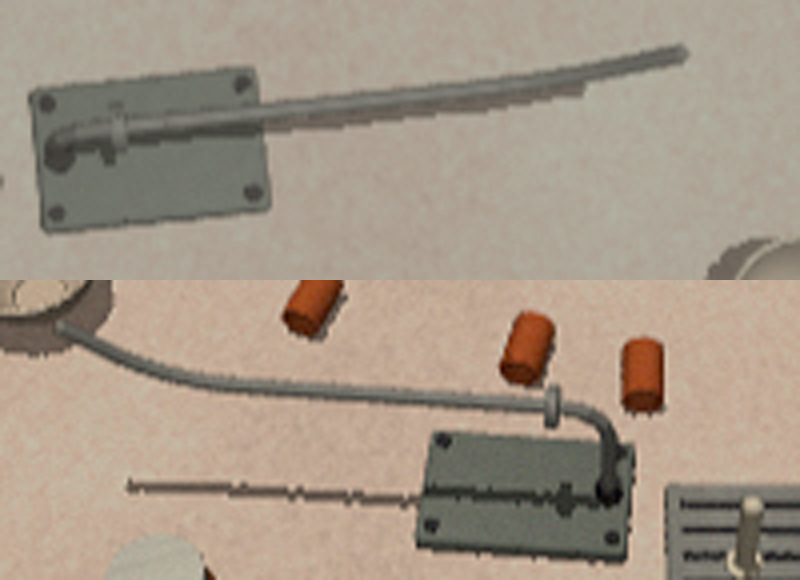

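```bash
python3 - <<'E'
from h import *
ct,cs=r.get_calibration("top"),r.get_calibration("scene")
C=tri((ct,321.5,236.2),(cs,306.2,246));T=tri((ct,461.5,218.2),(cs,185,226.75))
print("collar",C,"tip",T)
print(onz(ct,321.5,236.2,110),onz(cs,306.2,246,110)); print(onz(ct,461.5,218.2,157),onz(cs,185,226.75,157))
t=np.load("pics/top0.npy");s=np.load("pics/scene0.npy")
for nm,im,c in(("top",t,ct),("scene",s,cs)):
    for k in blobs(im,(3,110,60),(14,255,255),60,500):
        R=cv2.minAreaRect(k); b=cv2.boxPoints(R); e=[onz(c,*((b[i]+b[(i+1)%4])/2),20)[:2] for i in range(4)]
        d=[e[0]-e[2],e[1]-e[3]]; d=max(d,key=np.linalg.norm); d=d if d[0]>0 else -d
        print(nm,onz(c,*R[0],20).round(1),"ang",round(np.degrees(np.arctan2(d[1],d[0])),1),round(np.linalg.norm(d)))
f=.8
for n,u,v,z in(("bottle",401,172,165),("jar",512,219,85),("bowl",613,355,45)): print(n,onz(ct,u*f,v*f,z).round())
E
```

```text
collar (array([531.53336255, -38.18991015, 109.22175608]), [1.2, 1.2]) tip (array([ 560.12224065, -334.13065241,  156.06211981]), [2.2, 2.2])
[531.62236108 -39.33501683 110.        ] [531.8998961  -36.91791214 110.        ]
[ 560.48191541 -336.04909309  157.        ] [ 560.91189657 -331.28634111  157.        ]
top [ 400.7 -235.1   20. ] ang -2.2 42
top [410.7 147.2  20. ] ang -10.3 43
top [417.3 -75.2  20. ] ang -0.8 40
top [425.9   8.9  20. ] ang 9.5 42
scene [407.3 149.4  20. ] ang -9.2 47
scene [422.7   7.8  20. ] ang 9.2 42
scene [414.5 -74.5  20. ] ang -3.5 49
scene [ 399.3 -234.9   20. ] ang -10.3 47
scene [ -182.2 -1180.1    20. ] ang -33.0 186
bottle [739. -39. 165.]
jar [ 677. -245.   85.]
bowl [ 426. -431.   45.]
```

```bash
cat >> h.py <<'E'
Cc=np.array([531.7,-38.2,110.]);Tt=np.array([560.6,-333.8,157.])
rx=np.r_[(Tt-Cc)[:2],0];rx/=np.linalg.norm(rx);Z=np.array([0,0,1.])
cores=[(409,148.3,-10),(424.3,8.3,9),(416,-75,-2),(400,-235,-5)]
def Rc(a): a=np.radians(a+90); return frame((0,0,-1),(np.cos(a),np.sin(a),0))
def onrail(s):
    "s: arc length from collar -> point, tilt (rad)"
    L,rad,b=195,120,np.radians(40)
    if s<L: return Cc+rx*s,0
    a=(s-L)/rad
    if a<b: return Cc+rx*(L+rad*np.sin(a))+Z*rad*(1-np.cos(a)),a
    e=s-L-rad*b; return Cc+rx*(L+rad*np.sin(b)+e*np.cos(b))+Z*(rad*(1-np.cos(b))+e*np.sin(b)),b
TIP=195+120*np.radians(40)+30
def hold(s,off=7,dz=0):
    "pose (grasp point,R) so that a core held off mm ahead of the grasp point is centred at s"
    p,a=onrail(s); z=rx*np.sin(a)-Z*np.cos(a); R=frame(z,(-rx[1],rx[0],0)); return p-z*off+Z*dz,R
E
python3 - <<'E'
from h import *
for s in (0,195,TIP,TIP+45): print(onrail(s))
x,y,a=cores[0]; rows(((x,y,100),Rc(a)),((x,y,22),Rc(a)))
E
```

```text
(array([531.7, -38.2, 110. ]), 0)
(array([ 550.67414842, -232.27468071,  110.        ]), 0.0)
(array([ 560.41575319, -331.91545473,  157.35829512]), np.float64(0.6981317007977318))
(array([ 563.76999341, -366.2238772 ,  186.28373755]), np.float64(0.6981317007977318))
slide [-0.647, -0.668, 0.299] ang [-0.001, -0.0, -0.067] mm 488 deg 12
slide [-0.647, -0.667, 0.455] ang [-0.001, -0.0, -0.067] mm 518 deg 12
```

Call:
apply_moves --targets '[{"slide": [-0.647, -0.668, 0.299], "angular": [0, 0, -0.067], "jaw": 0.4}, {"slide": [-0.647, -0.668, 0.299], "angular": [0, 0, -0.067], "jaw": 0.4}, {"slide": [-0.647, -0.668, 0.299], "angular": [0, 0, -0.067], "jaw": 0.4}, {"slide": [-0.647, -0.668, 0.299], "angular": [0, 0, -0.067], "jaw": 0.4}, {"slide": [-0.647, -0.668, 0.299], "angular": [0, 0, -0.067], "jaw": 0.4}, {"slide": [-0.647, -0.668, 0.299], "angular": [0, 0, -0.067], "jaw": 0.4}, {"slide": [-0.647, -0.668, 0.299], "angular": [0, 0, -0.067], "jaw": 0.4}, {"slide": [-0.647, -0.668, 0.299], "angular": [0, 0, -0.067], "jaw": 0.4}, {"slide": [-0.647, -0.668, 0.299], "angular": [0, 0, -0.067], "jaw": 0.4}, {"slide": [-0.647, -0.668, 0.299], "angular": [0, 0, -0.067], "jaw": 0.4}, {"slide": [-0.647, -0.668, 0.299], "angular": [0, 0, -0.067], "jaw": 0.4}, {"slide": [-0.647, -0.668, 0.299], "angular": [0, 0, -0.067], "jaw": 0.4}, {"slide": [-0.647, -0.668, 0.299], "angular": [0, 0, -0.067], "jaw": 0.4}, {"slide": [-0.647, -0.668, 0.299], "angular": [0, 0, -0.067], "jaw": 0.4}]' --force 40

```text
clock: 1.5
position: [408.6, 150.1, 154.7]
ee_rot: [[-0.985, 0.17, 0.0], [0.17, 0.985, 0.0], [-0.0, 0.001, -1.0]]
force: [-0.8, -0.7, 0.1]
grip_width: 0.602
grip_force: 0.0
```

```bash
python3 - <<'E'
from h import *
im,c=shot("wrist"); s=r.read_state(); print(s["position"],s["grip_width"],s["qpos"].round(2))
cv2.imwrite("pics/w1.png",np.clip(im[:,:,::-1]*1.5,0,255).astype(np.uint8))
for k in blobs(im,(3,110,50),(14,255,255),300):
    R=cv2.minAreaRect(k); b=cv2.boxPoints(R); e=[onz(c,*((b[i]+b[(i+1)%4])/2),22)[:2] for i in range(4)]
    print(R,onz(c,*R[0],22).round(1),(e[0]-e[2]).round(),(e[1]-e[3]).round())
E
```

```text
[408.67685736 149.97689768 154.64973259] 0.5983218847520226 [-0.69  0.12  0.28  2.07 -0.04  0.96  1.01]
((97.71910095214844, 316.55059814453125), (82.46783447265625, 57.66388702392578), 57.9946174621582) [422.5  12.2  22. ] [-49.  -9.] [-15.  36.]
((316.0, 259.0), (88.0, 50.0), 90.0) [408.4 146.5  22. ] [-53.   9.] [ 5. 28.]
```

View pics/w1.png

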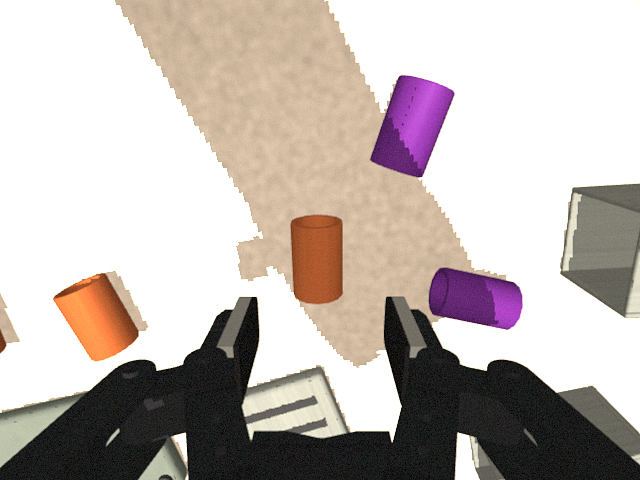

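Call:
apply_moves --targets '[{"slide": [0, -0.006, 0.08], "jaw": 0.4}, {"slide": [0, -0.006, 0.155], "jaw": 0.4}, {"slide": [0, -0.006, 0.156], "jaw": 0.4}, {"slide": [0, -0.006, 0.156], "jaw": 0.4}, {"slide": [0, -0.006, 0.156], "jaw": 0.8}, {"slide": [0, -0.006, 0.156], "jaw": 0.8}, {"slide": [0, -0.006, 0.156], "jaw": 0.8}, {"slide": [0, -0.006, 0.156], "jaw": 0.8}, {"slide": [0, -0.006, 0.156], "jaw": 0.8}, {"slide": [0, -0.006, 0.156], "jaw": 0.8}, {"slide": [0, -0.006, 0.05], "jaw": 0.8}, {"slide": [0, -0.006, -0.05], "jaw": 0.8}, {"slide": [0, -0.006, -0.15], "jaw": 0.8}, {"slide": [0, -0.006, -0.15], "jaw": 0.8}]' --force 50

```text
invalid input
```

```bash
cat > go.py <<'E'
from h import *
s=r.read_state(); print(s["position"].round(1),s["grip_width"])
p,R=hold(TIP+50)
rows((np.array([490,-300,220.]),R),(p,R),*[hold(x) for x in (TIP+15,TIP-30,TIP-72,TIP-114,150)])
E
python3 go.py
```

```text
[408.7 150.  154.6] 0.5983218847520226
slide [-0.295, -0.792, -0.214] ang [0.145, -0.189, 0.397] mm 436 deg 83
slide [-0.463, -0.896, -0.163] ang [0.145, -0.189, 0.397] mm 511 deg 83
slide [-0.448, -0.845, -0.118] ang [0.145, -0.189, 0.397] mm 482 deg 83
slide [-0.43, -0.778, -0.06] ang [0.145, -0.189, 0.397] mm 446 deg 83
slide [-0.421, -0.744, -0.04] ang [0.072, -0.095, 0.41] mm 428 deg 77
slide [-0.41, -0.705, -0.033] ang [0.0, -0.0, 0.415] mm 408 deg 75
slide [-0.386, -0.618, -0.033] ang [0.0, -0.0, 0.415] mm 365 deg 75
```

Call:
apply_moves --targets '[{"slide": [0, -0.006, 0.08], "angular": [0, 0, 0], "jaw": 0.4}, {"slide": [0, -0.006, 0.155], "angular": [0, 0, 0], "jaw": 0.4}, {"slide": [0, -0.006, 0.156], "angular": [0, 0, 0], "jaw": 0.4}, {"slide": [0, -0.006, 0.156], "angular": [0, 0, 0], "jaw": 0.4}, {"slide": [0, -0.006, 0.156], "angular": [0, 0, 0], "jaw": 0.8}, {"slide": [0, -0.006, 0.156], "angular": [0, 0, 0], "jaw": 0.8}, {"slide": [0, -0.006, 0.156], "angular": [0, 0, 0], "jaw": 0.8}, {"slide": [0, -0.006, 0.156], "angular": [0, 0, 0], "jaw": 0.8}, {"slide": [0, -0.006, 0.156], "angular": [0, 0, 0], "jaw": 0.8}, {"slide": [0, -0.006, 0.156], "angular": [0, 0, 0], "jaw": 0.8}, {"slide": [0, -0.006, 0.05], "angular": [0, 0, 0], "jaw": 0.8}, {"slide": [0, -0.006, -0.05], "angular": [0, 0, 0], "jaw": 0.8}, {"slide": [0, -0.006, -0.15], "angular": [0, 0, 0], "jaw": 0.8}, {"slide": [0, -0.006, -0.15], "angular": [0, 0, 0], "jaw": 0.8}]' --force 50

```text
clock: 2.95
position: [411.5, 146.8, 237.4]
ee_rot: [[-0.985, 0.173, 0.012], [0.173, 0.985, 0.007], [-0.01, 0.009, -1.0]]
force: [0.5, 0.4, -1.0]
grip_width: 0.322
grip_force: 50.1
```

```bash
python3 go.py
```

```text
[411.5 146.8 237.4] 0.32174624404519314
slide [-0.291, -0.786, -0.052] ang [0.148, -0.189, 0.394] mm 420 deg 83
slide [-0.458, -0.89, -0.001] ang [0.148, -0.189, 0.394] mm 501 deg 83
slide [-0.444, -0.839, 0.045] ang [0.148, -0.189, 0.394] mm 475 deg 83
slide [-0.425, -0.773, 0.103] ang [0.148, -0.189, 0.394] mm 444 deg 83
slide [-0.415, -0.739, 0.124] ang [0.076, -0.094, 0.408] mm 428 deg 77
slide [-0.404, -0.699, 0.131] ang [0.005, 0.001, 0.414] mm 409 deg 74
slide [-0.38, -0.613, 0.132] ang [0.005, 0.001, 0.414] mm 367 deg 74
```

Call:
apply_moves --targets '[{"slide": [-0.291, -0.786, -0.052], "angular": [0.148, -0.189, 0.394], "jaw": 0.8}, {"slide": [-0.291, -0.786, -0.052], "angular": [0.148, -0.189, 0.394], "jaw": 0.8}, {"slide": [-0.291, -0.786, -0.052], "angular": [0.148, -0.189, 0.394], "jaw": 0.8}, {"slide": [-0.291, -0.786, -0.052], "angular": [0.148, -0.189, 0.394], "jaw": 0.8}, {"slide": [-0.291, -0.786, -0.052], "angular": [0.148, -0.189, 0.394], "jaw": 0.8}, {"slide": [-0.291, -0.786, -0.052], "angular": [0.148, -0.189, 0.394], "jaw": 0.8}, {"slide": [-0.291, -0.786, -0.052], "angular": [0.148, -0.189, 0.394], "jaw": 0.8}, {"slide": [-0.291, -0.786, -0.052], "angular": [0.148, -0.189, 0.394], "jaw": 0.8}, {"slide": [-0.291, -0.786, -0.052], "angular": [0.148, -0.189, 0.394], "jaw": 0.8}, {"slide": [-0.291, -0.786, -0.052], "angular": [0.148, -0.189, 0.394], "jaw": 0.8}, {"slide": [-0.291, -0.786, -0.052], "angular": [0.148, -0.189, 0.394], "jaw": 0.8}, {"slide": [-0.291, -0.786, -0.052], "angular": [0.148, -0.189, 0.394], "jaw": 0.8}, {"slide": [-0.291, -0.786, -0.052], "angular": [0.148, -0.189, 0.394], "jaw": 0.8}, {"slide": [-0.458, -0.89, -0.001], "angular": [0.148, -0.189, 0.394], "jaw": 0.8}, {"slide": [-0.458, -0.89, -0.001], "angular": [0.148, -0.189, 0.394], "jaw": 0.8}, {"slide": [-0.458, -0.89, -0.001], "angular": [0.148, -0.189, 0.394], "jaw": 0.8}, {"slide": [-0.458, -0.89, -0.001], "angular": [0.148, -0.189, 0.394], "jaw": 0.8}, {"slide": [-0.458, -0.89, -0.001], "angular": [0.148, -0.189, 0.394], "jaw": 0.8}, {"slide": [-0.458, -0.89, -0.001], "angular": [0.148, -0.189, 0.394], "jaw": 0.8}, {"slide": [-0.458, -0.89, -0.001], "angular": [0.148, -0.189, 0.394], "jaw": 0.8}]'

```text
clock: 4.95
position: [557.2, -331.2, 230.9]
ee_rot: [[-0.082, 0.995, 0.058], [0.758, 0.1, -0.644], [-0.647, -0.009, -0.763]]
force: [-0.2, -0.7, -0.1]
grip_width: 0.325
grip_force: 50.0
```

```bash
cat > g2.py <<'E'
from h import *
s=r.read_state(); print(s["position"].round(1),s["grip_width"],s["qpos"].round(2))
p,R=hold(TIP+50); print("want",(p-R[:,2]*53.9).round(1), np.abs(R-s["ee_rot"]).max())
im,c=shot("wrist"); cv2.imwrite("pics/w2.png",np.clip(im[:,:,::-1]*1.5,0,255).astype(np.uint8))
t,_=shot("top"); a,_=shot("scene")
cv2.imwrite("pics/w2b.png",np.clip(np.vstack([cv2.resize(x[:,:,::-1],None,fx=4,fy=4,interpolation=cv2.INTER_CUBIC) for x in (t[195:265,380:520],a[185:255,150:290])])*1.5,0,255).astype(np.uint8))
print("tip px in wrist",proj(c,Tt), "core", proj(c,onrail(TIP+50)[0]))
E
python3 g2.py
```

```text
[ 557.2 -331.2  230.9] 0.324799853789622 [-0.27  0.4   0.6   1.76  0.58  0.87  0.03]
want [ 560.3 -331.1  236.1] 0.009010109557538873
tip px in wrist [330.97158746 212.36892797] core [328.96190391 338.3207671 ]
```

View pics/w2.png

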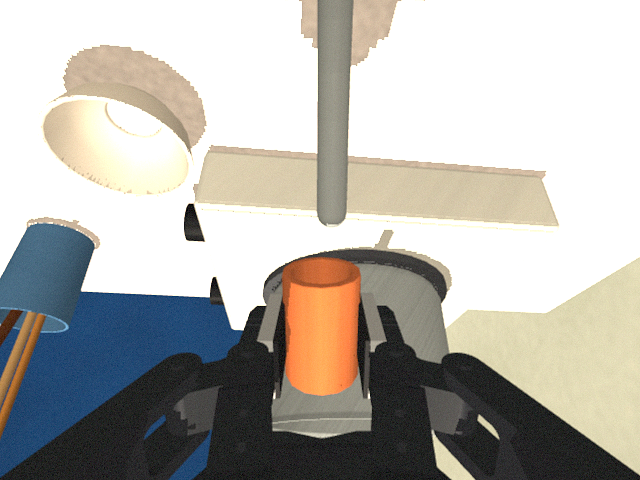

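View pics/w2b.png

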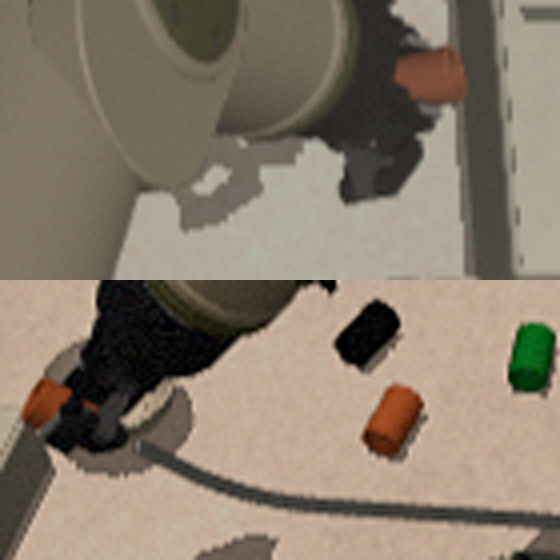

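```bash
cat > g3.py <<'E'
from h import *
import sys
s=r.read_state(); print(s["position"].round(1),s["grip_width"],s["force"].round(1))
rows(*[hold(float(x)) for x in sys.argv[1:]])
E
python3 g3.py 325 305 285 260 243 230 220 208 195 150 100 25 20
```

```text
[ 557.3 -331.5  230.5] 0.3262547487586229 [-0.6 -1.1 -1. ]
slide [0.06, 0.007, -0.009] ang [-0.002, 0.002, 0.003] mm 31 deg 1
slide [0.1, 0.007, -0.01] ang [-0.002, 0.002, 0.003] mm 51 deg 1
slide [0.14, 0.007, -0.01] ang [-0.002, 0.002, 0.003] mm 70 deg 1
slide [0.171, 0.007, -0.011] ang [-0.002, 0.052, 0.002] mm 86 deg 9
slide [0.188, 0.008, -0.015] ang [-0.002, 0.097, 0.002] mm 94 deg 17
slide [0.2, 0.008, -0.02] ang [-0.002, 0.131, 0.002] mm 100 deg 24
slide [0.208, 0.008, -0.024] ang [-0.003, 0.158, 0.002] mm 105 deg 28
slide [0.218, 0.008, -0.03] ang [-0.003, 0.19, 0.002] mm 110 deg 34
slide [0.229, 0.008, -0.038] ang [-0.003, 0.224, 0.002] mm 116 deg 40
slide [0.297, 0.008, -0.096] ang [-0.003, 0.224, 0.002] mm 156 deg 40
slide [0.374, 0.008, -0.161] ang [-0.003, 0.224, 0.002] mm 203 deg 40
slide [0.488, 0.008, -0.258] ang [-0.003, 0.224, 0.002] mm 276 deg 40
slide [0.495, 0.008, -0.264] ang [-0.003, 0.224, 0.002] mm 281 deg 40
```

Call:
apply_moves --targets '[{"slide": [0.02, 0.007, -0.009], "angular": [-0.002, 0.002, 0.003], "jaw": 0.8}, {"slide": [0.02, 0.007, -0.009], "angular": [-0.002, 0.002, 0.003], "jaw": 0.8}, {"slide": [0.06, 0.007, -0.009], "angular": [-0.002, 0.002, 0.003], "jaw": 0.8}, {"slide": [0.08, 0.007, -0.01], "angular": [-0.002, 0.002, 0.003], "jaw": 0.8}, {"slide": [0.1, 0.007, -0.01], "angular": [-0.002, 0.002, 0.003], "jaw": 0.8}, {"slide": [0.12, 0.007, -0.01], "angular": [-0.002, 0.002, 0.003], "jaw": 0.8}, {"slide": [0.14, 0.007, -0.01], "angular": [-0.002, 0.002, 0.003], "jaw": 0.8}, {"slide": [0.155, 0.007, -0.01], "angular": [-0.002, 0.026, 0.003], "jaw": 0.8}, {"slide": [0.171, 0.007, -0.011], "angular": [-0.002, 0.052, 0.002], "jaw": 0.8}, {"slide": [0.188, 0.008, -0.015], "angular": [-0.002, 0.097, 0.002], "jaw": 0.8}, {"slide": [0.2, 0.008, -0.02], "angular": [-0.002, 0.131, 0.002], "jaw": 0.8}, {"slide": [0.208, 0.008, -0.024], "angular": [-0.003, 0.158, 0.002], "jaw": 0.8}, {"slide": [0.218, 0.008, -0.03], "angular": [-0.003, 0.19, 0.002], "jaw": 0.8}, {"slide": [0.229, 0.008, -0.038], "angular": [-0.003, 0.224, 0.002], "jaw": 0.8}, {"slide": [0.25, 0.008, -0.056], "angular": [-0.003, 0.224, 0.002], "jaw": 0.8}, {"slide": [0.297, 0.008, -0.096], "angular": [-0.003, 0.224, 0.002], "jaw": 0.8}, {"slide": [0.335, 0.008, -0.128], "angular": [-0.003, 0.224, 0.002], "jaw": 0.8}, {"slide": [0.374, 0.008, -0.161], "angular": [-0.003, 0.224, 0.002], "jaw": 0.8}, {"slide": [0.374, 0.008, -0.161], "angular": [-0.003, 0.224, 0.002], "jaw": 0.8}, {"slide": [0.374, 0.008, -0.161], "angular": [-0.003, 0.224, 0.002], "jaw": 0.8}]'

```text
clock: 7.1
position: [541.4, -136.1, 170.0]
ee_rot: [[-0.099, 0.995, -0.0], [0.995, 0.099, -0.002], [-0.002, -0.0, -1.0]]
force: [-0.2, 0.8, -1.1]
grip_width: 0.321
grip_force: 50.0
```

```bash
python3 g3.py 100 50 25 20; python3 - <<'E'
from h import *
im,c=shot("wrist"); cv2.imwrite("pics/w3.png",np.clip(im[:,:,::-1]*1.5,0,255).astype(np.uint8))
print(proj(c,Cc),proj(c,onrail(100)[0]))
E
```

```text
[ 541.4 -136.1  170. ] 0.32140333472359195 [-0.2  0.8 -1.1]
slide [-0.003, -0.0, -0.002] ang [-0.0, 0.001, 0.001] mm 2 deg 0
slide [0.097, -0.0, -0.002] ang [-0.0, 0.001, 0.001] mm 48 deg 0
slide [0.147, 0.0, -0.002] ang [-0.0, 0.001, 0.001] mm 73 deg 0
slide [0.157, 0.0, -0.002] ang [-0.0, 0.001, 0.001] mm 78 deg 0
[320.19146671  42.48605572] [319.85735944 329.26333121]
```

View pics/w3.png

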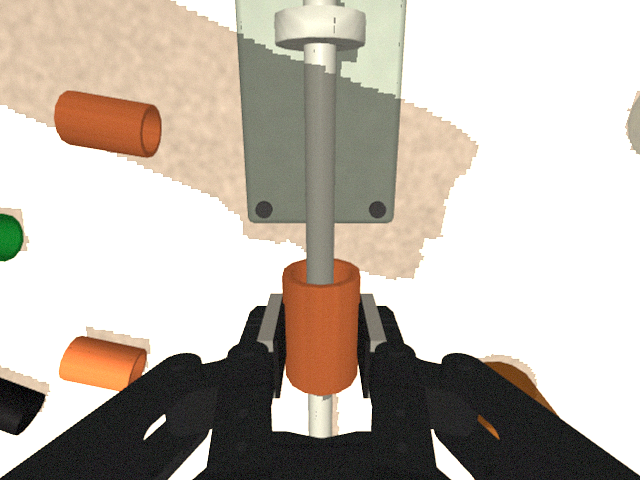

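Call:
apply_moves --targets '[{"slide": [0.05, 0, -0.002], "angular": [0, 0.001, 0.001], "jaw": 0.8}, {"slide": [0.1, 0, -0.002], "angular": [0, 0.001, 0.001], "jaw": 0.8}, {"slide": [0.135, 0, -0.002], "angular": [0, 0.001, 0.001], "jaw": 0.8}, {"slide": [0.148, 0, -0.002], "angular": [0, 0.001, 0.001], "jaw": 0.8}, {"slide": [0.156, 0, -0.002], "angular": [0, 0.001, 0.001], "jaw": 0.8}, {"slide": [0.158, 0, -0.002], "angular": [0, 0.001, 0.001], "jaw": 0.8}, {"slide": [0.158, 0, -0.002], "angular": [0, 0.001, 0.001], "jaw": 0.8}]'

```text
clock: 7.85
position: [533.8, -60.7, 171.1]
ee_rot: [[-0.091, 0.996, -0.0], [0.996, 0.091, 0.002], [0.002, -0.0, -1.0]]
force: [0.6, 0.6, -1.3]
grip_width: 0.319
grip_force: 50.0
```

Call:
apply_moves --targets '[{"slide": [0, 0, 0], "angular": [0, 0, 0], "jaw": 0.4}, {"slide": [0, 0, 0], "angular": [0, 0, 0], "jaw": 0.4}, {"slide": [0, 0, 0], "angular": [0, 0, 0], "jaw": 0.4}, {"slide": [0, 0, 0], "angular": [0, 0, 0], "jaw": 0.4}, {"slide": [0, 0, -0.08], "angular": [0, 0, 0], "jaw": 0.4}, {"slide": [0, 0, -0.16], "angular": [0, 0, 0], "jaw": 0.4}, {"slide": [0, 0, -0.16], "angular": [0, 0, 0], "jaw": 0.4}, {"slide": [0, 0, -0.16], "angular": [0, 0, 0], "jaw": 0.4}, {"slide": [0, 0, -0.16], "angular": [0, 0, 0], "jaw": 0.4}]'

```text
clock: 8.75
position: [533.3, -59.5, 250.1]
ee_rot: [[-0.093, 0.996, -0.002], [0.996, 0.093, 0.003], [0.003, -0.002, -1.0]]
force: [-0.1, 0.7, -0.1]
grip_width: 0.596
grip_force: 0.0
```

```bash
cat > pick.py <<'E'
from h import *
import sys
x,y,a=cores[int(sys.argv[1])]; s=r.read_state(); print(s["position"].round(1),s["grip_width"])
rows(((x,y,100),Rc(a)),((x,y,22),Rc(a)),((x,y,180),Rc(a)))
E
python3 pick.py 1; python3 - <<'E'
from h import *
im,c=shot("wrist"); cv2.imwrite("pics/w4.png",np.clip(im[:,:,::-1]*1.5,0,255).astype(np.uint8))
for k in blobs(im,(3,110,50),(14,255,255),300): print(cv2.minAreaRect(k))
for s in (0,45): print(proj(c,onrail(s)[0]+Z*8))
E
```

```text
[533.3 -59.5 250.1] 0.5958954336497007
slide [0.155, -0.204, 0.193] ang [0.0, -0.001, -0.52] mm 160 deg 94
slide [0.154, -0.204, 0.349] ang [0.0, -0.001, -0.52] mm 216 deg 94
slide [0.155, -0.204, 0.033] ang [0.0, -0.001, -0.52] mm 129 deg 94
((321.5, 260.0), (74.0, 49.0), 90.0)
((177.2620391845703, 220.52967834472656), (65.76464080810547, 35.44044494628906), 8.841814994812012)
((185.88619995117188, 115.13449096679688), (40.6092414855957, 71.00389099121094), 85.2363510131836)
[321.56809687 222.20924222]
[321.87352177 296.66523244]
```

Call:
apply_moves --targets '[{"slide": [0.155, -0.204, 0.15], "angular": [0, 0, -0.52], "jaw": 0.4}, {"slide": [0.155, -0.204, 0.15], "angular": [0, 0, -0.52], "jaw": 0.4}, {"slide": [0.155, -0.204, 0.15], "angular": [0, 0, -0.52], "jaw": 0.4}, {"slide": [0.155, -0.204, 0.15], "angular": [0, 0, -0.52], "jaw": 0.4}, {"slide": [0.155, -0.204, 0.19], "angular": [0, 0, -0.52], "jaw": 0.4}, {"slide": [0.155, -0.204, 0.19], "angular": [0, 0, -0.52], "jaw": 0.4}, {"slide": [0.155, -0.204, 0.19], "angular": [0, 0, -0.52], "jaw": 0.4}, {"slide": [0.155, -0.204, 0.19], "angular": [0, 0, -0.52], "jaw": 0.4}, {"slide": [0.155, -0.204, 0.19], "angular": [0, 0, -0.52], "jaw": 0.4}, {"slide": [0.155, -0.204, 0.19], "angular": [0, 0, -0.52], "jaw": 0.4}, {"slide": [0.155, -0.204, 0.19], "angular": [0, 0, -0.52], "jaw": 0.4}, {"slide": [0.155, -0.204, 0.19], "angular": [0, 0, -0.52], "jaw": 0.4}, {"slide": [0.155, -0.204, 0.19], "angular": [0, 0, -0.52], "jaw": 0.4}, {"slide": [0.155, -0.204, 0.27], "angular": [0, 0, -0.52], "jaw": 0.4}, {"slide": [0.154, -0.204, 0.33], "angular": [0, 0, -0.52], "jaw": 0.4}, {"slide": [0.154, -0.204, 0.349], "angular": [0, 0, -0.52], "jaw": 0.4}, {"slide": [0.154, -0.204, 0.349], "angular": [0, 0, -0.52], "jaw": 0.4}, {"slide": [0.154, -0.204, 0.349], "angular": [0, 0, -0.52], "jaw": 0.4}]'

```text
clock: 10.6
position: [425.7, 8.1, 77.7]
ee_rot: [[-0.988, -0.154, 0.0], [-0.154, 0.988, 0.003], [-0.001, 0.003, -1.0]]
force: [-0.1, 0.2, 0.2]
grip_width: 0.6
grip_force: 0.0
```

Call:
apply_moves --targets '[{"slide": [0, 0, 0], "angular": [0, 0, 0], "jaw": 0.8}, {"slide": [0, 0, 0], "angular": [0, 0, 0], "jaw": 0.8}, {"slide": [0, 0, 0], "angular": [0, 0, 0], "jaw": 0.8}, {"slide": [0, 0, 0], "angular": [0, 0, 0], "jaw": 0.8}, {"slide": [0, 0, 0], "angular": [0, 0, 0], "jaw": 0.8}, {"slide": [0, 0, 0], "angular": [0, 0, 0], "jaw": 0.8}, {"slide": [0, 0, -0.1], "angular": [0, 0, 0], "jaw": 0.8}, {"slide": [0, 0, -0.2], "angular": [0, 0, 0], "jaw": 0.8}, {"slide": [0, 0, -0.3], "angular": [0, 0, 0], "jaw": 0.8}, {"slide": [0, 0, -0.3], "angular": [0, 0, 0], "jaw": 0.8}, {"slide": [0, 0, -0.3], "angular": [0, 0, 0], "jaw": 0.8}, {"slide": [0, 0, -0.3], "angular": [0, 0, 0], "jaw": 0.8}]'

```text
clock: 11.8
position: [424.5, 7.6, 226.3]
ee_rot: [[-0.988, -0.155, -0.001], [-0.155, 0.988, 0.003], [0.001, 0.003, -1.0]]
force: [0.2, -0.1, -1.0]
grip_width: 0.322
grip_force: 50.0
```

```bash
python3 go.py
```

```text
[424.5   7.6 226.3] 0.32188577065775725
slide [-0.038, -0.559, -0.072] ang [0.181, -0.171, 0.495] mm 282 deg 100
slide [-0.163, -0.711, -0.022] ang [0.181, -0.171, 0.495] mm 365 deg 100
slide [-0.167, -0.658, 0.023] ang [0.181, -0.171, 0.495] mm 339 deg 100
slide [-0.171, -0.589, 0.081] ang [0.181, -0.171, 0.495] mm 309 deg 100
slide [-0.173, -0.554, 0.102] ang [0.091, -0.086, 0.513] mm 294 deg 95
slide [-0.175, -0.513, 0.109] ang [0.0, -0.001, 0.518] mm 276 deg 93
slide [-0.18, -0.423, 0.109] ang [0.0, -0.001, 0.518] mm 237 deg 93
```

Call:
apply_moves --targets '[{"slide": [-0.038, -0.559, -0.072], "angular": [0.181, -0.171, 0.495], "jaw": 0.8}, {"slide": [-0.038, -0.559, -0.072], "angular": [0.181, -0.171, 0.495], "jaw": 0.8}, {"slide": [-0.038, -0.559, -0.072], "angular": [0.181, -0.171, 0.495], "jaw": 0.8}, {"slide": [-0.038, -0.559, -0.072], "angular": [0.181, -0.171, 0.495], "jaw": 0.8}, {"slide": [-0.038, -0.559, -0.072], "angular": [0.181, -0.171, 0.495], "jaw": 0.8}, {"slide": [-0.038, -0.559, -0.072], "angular": [0.181, -0.171, 0.495], "jaw": 0.8}, {"slide": [-0.038, -0.559, -0.072], "angular": [0.181, -0.171, 0.495], "jaw": 0.8}, {"slide": [-0.038, -0.559, -0.072], "angular": [0.181, -0.171, 0.495], "jaw": 0.8}, {"slide": [-0.038, -0.559, -0.072], "angular": [0.181, -0.171, 0.495], "jaw": 0.8}, {"slide": [-0.038, -0.559, -0.072], "angular": [0.181, -0.171, 0.495], "jaw": 0.8}, {"slide": [-0.038, -0.559, -0.072], "angular": [0.181, -0.171, 0.495], "jaw": 0.8}, {"slide": [-0.038, -0.559, -0.072], "angular": [0.181, -0.171, 0.495], "jaw": 0.8}, {"slide": [-0.038, -0.559, -0.072], "angular": [0.181, -0.171, 0.495], "jaw": 0.8}, {"slide": [-0.163, -0.711, -0.022], "angular": [0.181, -0.171, 0.495], "jaw": 0.8}, {"slide": [-0.163, -0.711, -0.022], "angular": [0.181, -0.171, 0.495], "jaw": 0.8}, {"slide": [-0.163, -0.711, -0.022], "angular": [0.181, -0.171, 0.495], "jaw": 0.8}, {"slide": [-0.163, -0.711, -0.022], "angular": [0.181, -0.171, 0.495], "jaw": 0.8}, {"slide": [-0.163, -0.711, -0.022], "angular": [0.181, -0.171, 0.495], "jaw": 0.8}, {"slide": [-0.163, -0.711, -0.022], "angular": [0.181, -0.171, 0.495], "jaw": 0.8}, {"slide": [-0.163, -0.711, -0.022], "angular": [0.181, -0.171, 0.495], "jaw": 0.8}]'

```text
clock: 13.8
position: [560.7, -330.2, 237.8]
ee_rot: [[-0.075, 0.995, 0.065], [0.762, 0.099, -0.64], [-0.643, 0.002, -0.766]]
force: [0.6, 0.5, -0.4]
grip_width: 0.324
grip_force: 50.0
```

```bash
python3 g3.py 325 305 285 272 260 243 230 220 208 195 175 150 120; python3 - <<'E'
from h import *
im,c=shot("wrist")
for k in blobs(im,(3,110,50),(14,255,255),1500): print(np.round(cv2.boundingRect(k)))
E
```

```text
[ 560.7 -330.2  237.8] 0.3244794675535553 [ 0.6  0.5 -0.4]
slide [0.068, -0.001, 0.004] ang [0.001, 0.0, 0.0] mm 34 deg 0
slide [0.108, -0.001, 0.004] ang [0.001, 0.0, 0.0] mm 54 deg 0
slide [0.148, -0.001, 0.003] ang [0.001, 0.0, 0.0] mm 74 deg 0
slide [0.167, -0.001, 0.003] ang [0.001, 0.018, 0.0] mm 84 deg 3
slide [0.179, -0.001, 0.002] ang [0.001, 0.05, 0.0] mm 90 deg 9
slide [0.196, -0.001, -0.002] ang [0.001, 0.095, 0.0] mm 98 deg 17
slide [0.208, -0.001, -0.006] ang [0.001, 0.129, 0.0] mm 104 deg 23
slide [0.216, -0.001, -0.01] ang [0.001, 0.156, 0.0] mm 108 deg 28
slide [0.227, -0.001, -0.016] ang [0.001, 0.188, 0.0] mm 114 deg 34
slide [0.237, -0.001, -0.024] ang [0.001, 0.222, 0.0] mm 119 deg 40
slide [0.267, -0.001, -0.05] ang [0.001, 0.222, 0.0] mm 136 deg 40
slide [0.306, -0.001, -0.082] ang [0.001, 0.222, 0.0] mm 158 deg 40
slide [0.352, -0.0, -0.121] ang [0.001, 0.222, 0.0] mm 186 deg 40
[281 254  79 139]
```

Call:
apply_moves --targets '[{"slide": [0.034, -0.001, 0.004], "angular": [0.001, 0, 0], "jaw": 0.8}, {"slide": [0.068, -0.001, 0.004], "angular": [0.001, 0, 0], "jaw": 0.8}, {"slide": [0.088, -0.001, 0.004], "angular": [0.001, 0, 0], "jaw": 0.8}, {"slide": [0.108, -0.001, 0.004], "angular": [0.001, 0, 0], "jaw": 0.8}, {"slide": [0.128, -0.001, 0.003], "angular": [0.001, 0, 0], "jaw": 0.8}, {"slide": [0.148, -0.001, 0.003], "angular": [0.001, 0, 0], "jaw": 0.8}, {"slide": [0.167, -0.001, 0.003], "angular": [0.001, 0.018, 0], "jaw": 0.8}, {"slide": [0.179, -0.001, 0.002], "angular": [0.001, 0.05, 0], "jaw": 0.8}, {"slide": [0.196, -0.001, -0.002], "angular": [0.001, 0.095, 0], "jaw": 0.8}, {"slide": [0.208, -0.001, -0.006], "angular": [0.001, 0.129, 0], "jaw": 0.8}, {"slide": [0.216, -0.001, -0.01], "angular": [0.001, 0.156, 0], "jaw": 0.8}, {"slide": [0.227, -0.001, -0.016], "angular": [0.001, 0.188, 0], "jaw": 0.8}, {"slide": [0.237, -0.001, -0.024], "angular": [0.001, 0.222, 0], "jaw": 0.8}, {"slide": [0.267, -0.001, -0.05], "angular": [0.001, 0.222, 0], "jaw": 0.8}, {"slide": [0.306, -0.001, -0.082], "angular": [0.001, 0.222, 0], "jaw": 0.8}, {"slide": [0.352, 0, -0.121], "angular": [0.001, 0.222, 0], "jaw": 0.8}, {"slide": [0.352, 0, -0.121], "angular": [0.001, 0.222, 0], "jaw": 0.8}, {"slide": [0.352, 0, -0.121], "angular": [0.001, 0.222, 0], "jaw": 0.8}]'

```text
clock: 15.65
position: [543.9, -157.4, 169.9]
ee_rot: [[-0.098, 0.995, -0.003], [0.995, 0.098, -0.002], [-0.002, -0.003, -1.0]]
force: [0.1, -0.1, -0.8]
grip_width: 0.325
grip_force: 50.0
```

```bash
python3 g3.py 90 75 66 63
```

```text
[ 543.9 -157.4  169.9] 0.3253901520043585 [ 0.1 -0.1 -0.8]
slide [0.06, -0.001, -0.002] ang [-0.001, 0.001, 0.0] mm 30 deg 0
slide [0.09, -0.001, -0.002] ang [-0.001, 0.001, 0.0] mm 45 deg 0
slide [0.108, -0.001, -0.002] ang [-0.001, 0.001, 0.0] mm 54 deg 0
slide [0.114, -0.001, -0.002] ang [-0.001, 0.001, 0.0] mm 57 deg 0
```

Call:
apply_moves --targets '[{"slide": [0.06, -0.001, -0.002], "angular": [0, 0.001, 0], "jaw": 0.8}, {"slide": [0.09, -0.001, -0.002], "angular": [0, 0.001, 0], "jaw": 0.8}, {"slide": [0.105, -0.001, -0.002], "angular": [0, 0.001, 0], "jaw": 0.8}, {"slide": [0.112, -0.001, -0.002], "angular": [0, 0.001, 0], "jaw": 0.8}, {"slide": [0.116, -0.001, -0.002], "angular": [0, 0.001, 0], "jaw": 0.8}, {"slide": [0.118, -0.001, -0.002], "angular": [0, 0.001, 0], "jaw": 0.8}, {"slide": [0.118, -0.001, -0.002], "angular": [0, 0.001, 0], "jaw": 0.8}]'

```text
clock: 16.35
position: [538.0, -105.9, 171.3]
ee_rot: [[-0.091, 0.996, -0.001], [0.996, 0.091, -0.005], [-0.005, -0.001, -1.0]]
force: [3.3, -13.5, -3.1]
grip_width: 0.319
grip_force: 49.6
```

Call:
apply_moves --targets '[{"slide": [0, 0, 0], "angular": [0, 0, 0], "jaw": 0.4}, {"slide": [0, 0, 0], "angular": [0, 0, 0], "jaw": 0.4}, {"slide": [0, 0, 0], "angular": [0, 0, 0], "jaw": 0.4}, {"slide": [0, 0, 0], "angular": [0, 0, 0], "jaw": 0.4}, {"slide": [0, 0, -0.08], "angular": [0, 0, 0], "jaw": 0.4}, {"slide": [0, 0, -0.16], "angular": [0, 0, 0], "jaw": 0.4}, {"slide": [0, 0, -0.16], "angular": [0, 0, 0], "jaw": 0.4}, {"slide": [0, 0, -0.16], "angular": [0, 0, 0], "jaw": 0.4}, {"slide": [0, 0, -0.16], "angular": [0, 0, 0], "jaw": 0.4}]'

```text
clock: 17.25
position: [537.4, -99.2, 249.9]
ee_rot: [[-0.097, 0.995, -0.004], [0.995, 0.097, 0.002], [0.002, -0.004, -1.0]]
force: [0.8, 0.4, 0.5]
grip_width: 0.6
grip_force: 0.0
```

```bash
python3 pick.py 2; python3 - <<'E'
from h import *
im,c=shot("wrist")
for k in blobs(im,(3,110,50),(14,255,255),300): 
    R=cv2.minAreaRect(k); b=cv2.boundingRect(k); print(b,"z20:",onz(c,*R[0],20).round(), "ends on z=118:",onz(c,b[0]+b[2]/2,b[1],118).round(1),onz(c,b[0]+b[2]/2,b[1]+b[3],118).round(1))
for s in (0,45,90): print(proj(c,onrail(s)[0]+Z*8))
E
```

```text
[537.4 -99.2 249.9] 0.6003405344814241
slide [0.071, -0.236, 0.193] ang [-0.001, -0.002, -0.458] mm 157 deg 82
slide [0.071, -0.235, 0.349] ang [-0.001, -0.002, -0.458] mm 213 deg 82
slide [0.072, -0.237, 0.033] ang [-0.001, -0.002, -0.458] mm 125 deg 82
(129, 325, 61, 42) z20: [ 403. -235.   20.] ends on z=118: [ 445.1 -151.1  118. ] [ 444.1 -180.9  118. ]
(296, 149, 53, 158) z20: [ 538. -110.   20.] ends on z=118: [531.9 -39.  118. ] [ 540.9 -129.4  118. ]
(138, 149, 69, 45) z20: [418. -76.  20.] ends on z=118: [455.  -46.6 118. ] [454.5 -70.3 118. ]
[322.18479306 147.32704762]
[322.11756159 231.05502411]
[322.05856868 304.52295346]
```

Call:
apply_moves --targets '[{"slide": [0.071, -0.236, 0.15], "angular": [0, 0, -0.458], "jaw": 0.4}, {"slide": [0.071, -0.236, 0.15], "angular": [0, 0, -0.458], "jaw": 0.4}, {"slide": [0.071, -0.236, 0.15], "angular": [0, 0, -0.458], "jaw": 0.4}, {"slide": [0.071, -0.236, 0.15], "angular": [0, 0, -0.458], "jaw": 0.4}, {"slide": [0.071, -0.236, 0.19], "angular": [0, 0, -0.458], "jaw": 0.4}, {"slide": [0.071, -0.236, 0.19], "angular": [0, 0, -0.458], "jaw": 0.4}, {"slide": [0.071, -0.236, 0.19], "angular": [0, 0, -0.458], "jaw": 0.4}, {"slide": [0.071, -0.236, 0.19], "angular": [0, 0, -0.458], "jaw": 0.4}, {"slide": [0.071, -0.236, 0.19], "angular": [0, 0, -0.458], "jaw": 0.4}, {"slide": [0.071, -0.236, 0.19], "angular": [0, 0, -0.458], "jaw": 0.4}, {"slide": [0.071, -0.236, 0.19], "angular": [0, 0, -0.458], "jaw": 0.4}, {"slide": [0.071, -0.236, 0.19], "angular": [0, 0, -0.458], "jaw": 0.4}, {"slide": [0.071, -0.236, 0.27], "angular": [0, 0, -0.458], "jaw": 0.4}, {"slide": [0.071, -0.236, 0.33], "angular": [0, 0, -0.458], "jaw": 0.4}, {"slide": [0.071, -0.236, 0.349], "angular": [0, 0, -0.458], "jaw": 0.4}, {"slide": [0.071, -0.236, 0.349], "angular": [0, 0, -0.458], "jaw": 0.4}, {"slide": [0.071, -0.236, 0.349], "angular": [0, 0, -0.458], "jaw": 0.4}]'

```text
clock: 19.0
position: [417.1, -75.4, 77.6]
ee_rot: [[-0.999, 0.036, -0.002], [0.036, 0.999, 0.001], [0.002, 0.001, -1.0]]
force: [-0.1, -1.0, -0.6]
grip_width: 0.597
grip_force: 0.0
```

Call:
apply_moves --targets '[{"slide": [0, 0, 0], "angular": [0, 0, 0], "jaw": 0.8}, {"slide": [0, 0, 0], "angular": [0, 0, 0], "jaw": 0.8}, {"slide": [0, 0, 0], "angular": [0, 0, 0], "jaw": 0.8}, {"slide": [0, 0, 0], "angular": [0, 0, 0], "jaw": 0.8}, {"slide": [0, 0, 0], "angular": [0, 0, 0], "jaw": 0.8}, {"slide": [0, 0, 0], "angular": [0, 0, 0], "jaw": 0.8}, {"slide": [0, 0, -0.1], "angular": [0, 0, 0], "jaw": 0.8}, {"slide": [0, 0, -0.2], "angular": [0, 0, 0], "jaw": 0.8}, {"slide": [0, 0, -0.3], "angular": [0, 0, 0], "jaw": 0.8}, {"slide": [0, 0, -0.3], "angular": [0, 0, 0], "jaw": 0.8}, {"slide": [0, 0, -0.3], "angular": [0, 0, 0], "jaw": 0.8}, {"slide": [0, 0, -0.3], "angular": [0, 0, 0], "jaw": 0.8}]'

```text
clock: 20.2
position: [416.3, -75.5, 226.2]
ee_rot: [[-0.999, 0.035, -0.004], [0.035, 0.999, 0.002], [0.004, 0.001, -1.0]]
force: [-0.3, -0.1, -1.0]
grip_width: 0.323
grip_force: 50.0
```

```bash
python3 go.py
```

```text
[416.3 -75.5 226.2] 0.32335852394405484
slide [-0.154, -0.375, -0.071] ang [0.159, -0.183, 0.438] mm 206 deg 90
slide [-0.306, -0.501, -0.022] ang [0.159, -0.183, 0.438] mm 294 deg 90
slide [-0.299, -0.448, 0.023] ang [0.159, -0.183, 0.438] mm 269 deg 90
slide [-0.29, -0.379, 0.081] ang [0.159, -0.183, 0.438] mm 242 deg 90
slide [-0.285, -0.344, 0.102] ang [0.079, -0.092, 0.453] mm 229 deg 84
slide [-0.28, -0.304, 0.109] ang [-0.001, -0.001, 0.458] mm 214 deg 82
slide [-0.268, -0.215, 0.109] ang [-0.001, -0.001, 0.458] mm 180 deg 82
```

Call:
apply_moves --targets '[{"slide": [-0.154, -0.375, -0.071], "angular": [0.159, -0.183, 0.438], "jaw": 0.8}, {"slide": [-0.154, -0.375, -0.071], "angular": [0.159, -0.183, 0.438], "jaw": 0.8}, {"slide": [-0.154, -0.375, -0.071], "angular": [0.159, -0.183, 0.438], "jaw": 0.8}, {"slide": [-0.154, -0.375, -0.071], "angular": [0.159, -0.183, 0.438], "jaw": 0.8}, {"slide": [-0.154, -0.375, -0.071], "angular": [0.159, -0.183, 0.438], "jaw": 0.8}, {"slide": [-0.154, -0.375, -0.071], "angular": [0.159, -0.183, 0.438], "jaw": 0.8}, {"slide": [-0.154, -0.375, -0.071], "angular": [0.159, -0.183, 0.438], "jaw": 0.8}, {"slide": [-0.154, -0.375, -0.071], "angular": [0.159, -0.183, 0.438], "jaw": 0.8}, {"slide": [-0.154, -0.375, -0.071], "angular": [0.159, -0.183, 0.438], "jaw": 0.8}, {"slide": [-0.154, -0.375, -0.071], "angular": [0.159, -0.183, 0.438], "jaw": 0.8}, {"slide": [-0.154, -0.375, -0.071], "angular": [0.159, -0.183, 0.438], "jaw": 0.8}, {"slide": [-0.154, -0.375, -0.071], "angular": [0.159, -0.183, 0.438], "jaw": 0.8}, {"slide": [-0.306, -0.501, -0.022], "angular": [0.159, -0.183, 0.438], "jaw": 0.8}, {"slide": [-0.306, -0.501, -0.022], "angular": [0.159, -0.183, 0.438], "jaw": 0.8}, {"slide": [-0.306, -0.501, -0.022], "angular": [0.159, -0.183, 0.438], "jaw": 0.8}, {"slide": [-0.306, -0.501, -0.022], "angular": [0.159, -0.183, 0.438], "jaw": 0.8}, {"slide": [-0.306, -0.501, -0.022], "angular": [0.159, -0.183, 0.438], "jaw": 0.8}, {"slide": [-0.306, -0.501, -0.022], "angular": [0.159, -0.183, 0.438], "jaw": 0.8}]'

```text
clock: 22.0
position: [560.7, -330.5, 237.6]
ee_rot: [[-0.075, 0.995, 0.064], [0.763, 0.099, -0.639], [-0.642, 0.001, -0.767]]
force: [1.0, -0.7, -0.4]
grip_width: 0.328
grip_force: 50.0
```

```bash
python3 g3.py 325 305 285 272 260 243 230 220 208 195 175 150; python3 - <<'E'
from h import *
im,c=shot("wrist")
for k in blobs(im,(3,110,50),(14,255,255),1500): print(np.round(cv2.boundingRect(k)))
E
```

```text
[ 560.7 -330.5  237.6] 0.3284142509628989 [ 1.  -0.7 -0.4]
slide [0.069, -0.001, 0.003] ang [0.0, -0.0, 0.0] mm 34 deg 0
slide [0.109, -0.001, 0.003] ang [0.0, -0.0, 0.0] mm 54 deg 0
slide [0.149, -0.001, 0.003] ang [0.0, -0.0, 0.0] mm 74 deg 0
slide [0.168, -0.001, 0.003] ang [0.0, 0.018, 0.0] mm 84 deg 3
slide [0.18, -0.001, 0.002] ang [0.0, 0.05, 0.0] mm 90 deg 9
slide [0.196, -0.001, -0.002] ang [0.0, 0.095, 0.0] mm 98 deg 17
slide [0.208, -0.001, -0.007] ang [0.0, 0.129, 0.0] mm 104 deg 23
slide [0.217, -0.001, -0.011] ang [0.0, 0.156, 0.0] mm 109 deg 28
slide [0.227, -0.001, -0.017] ang [0.0, 0.188, 0.0] mm 114 deg 34
slide [0.237, -0.001, -0.025] ang [0.0, 0.222, 0.0] mm 119 deg 40
slide [0.268, -0.001, -0.05] ang [0.0, 0.222, 0.0] mm 136 deg 40
slide [0.306, -0.001, -0.082] ang [0.0, 0.222, 0.0] mm 159 deg 40
[282 255  80 139]
```

Call:
apply_moves --targets '[{"slide": [0.034, -0.001, 0.003], "angular": [0, 0, 0], "jaw": 0.8}, {"slide": [0.068, -0.001, 0.003], "angular": [0, 0, 0], "jaw": 0.8}, {"slide": [0.088, -0.001, 0.003], "angular": [0, 0, 0], "jaw": 0.8}, {"slide": [0.108, -0.001, 0.003], "angular": [0, 0, 0], "jaw": 0.8}, {"slide": [0.128, -0.001, 0.003], "angular": [0, 0, 0], "jaw": 0.8}, {"slide": [0.148, -0.001, 0.003], "angular": [0, 0, 0], "jaw": 0.8}, {"slide": [0.167, -0.001, 0.003], "angular": [0, 0.018, 0], "jaw": 0.8}, {"slide": [0.18, -0.001, 0.002], "angular": [0, 0.05, 0], "jaw": 0.8}, {"slide": [0.196, -0.001, -0.002], "angular": [0, 0.095, 0], "jaw": 0.8}, {"slide": [0.208, -0.001, -0.007], "angular": [0, 0.129, 0], "jaw": 0.8}, {"slide": [0.217, -0.001, -0.011], "angular": [0, 0.156, 0], "jaw": 0.8}, {"slide": [0.227, -0.001, -0.017], "angular": [0, 0.188, 0], "jaw": 0.8}, {"slide": [0.237, -0.001, -0.025], "angular": [0, 0.222, 0], "jaw": 0.8}, {"slide": [0.268, -0.001, -0.05], "angular": [0, 0.222, 0], "jaw": 0.8}, {"slide": [0.306, -0.001, -0.082], "angular": [0, 0.222, 0], "jaw": 0.8}, {"slide": [0.306, -0.001, -0.082], "angular": [0, 0.222, 0], "jaw": 0.8}, {"slide": [0.306, -0.001, -0.082], "angular": [0, 0.222, 0], "jaw": 0.8}]'

```text
clock: 23.75
position: [546.7, -187.9, 170.0]
ee_rot: [[-0.098, 0.995, -0.0], [0.995, 0.098, -0.001], [-0.001, -0.0, -1.0]]
force: [0.6, -0.5, 0.0]
grip_width: 0.323
grip_force: 50.0
```

```bash
python3 g3.py 130 115 106
```

```text
[ 546.7 -187.9  170. ] 0.32252054344910963 [ 0.6 -0.5  0. ]
slide [0.041, -0.001, -0.002] ang [-0.0, 0.0, 0.0] mm 21 deg 0
slide [0.071, -0.001, -0.002] ang [-0.0, 0.0, 0.0] mm 36 deg 0
slide [0.089, -0.001, -0.002] ang [-0.0, 0.0, 0.0] mm 45 deg 0
```

Call:
apply_moves --targets '[{"slide": [0.041, -0.001, -0.002], "angular": [0, 0, 0], "jaw": 0.8}, {"slide": [0.065, -0.001, -0.002], "angular": [0, 0, 0], "jaw": 0.8}, {"slide": [0.075, -0.001, -0.002], "angular": [0, 0, 0], "jaw": 0.8}, {"slide": [0.081, -0.001, -0.002], "angular": [0, 0, 0], "jaw": 0.8}, {"slide": [0.085, -0.001, -0.002], "angular": [0, 0, 0], "jaw": 0.8}, {"slide": [0.087, -0.001, -0.002], "angular": [0, 0, 0], "jaw": 0.8}, {"slide": [0.087, -0.001, -0.002], "angular": [0, 0, 0], "jaw": 0.8}]'

```text
clock: 24.45
position: [541.8, -150.3, 171.4]
ee_rot: [[-0.093, 0.996, 0.002], [0.996, 0.093, -0.006], [-0.006, 0.001, -1.0]]
force: [1.3, -11.6, -2.0]
grip_width: 0.323
grip_force: 49.8
```

Call:
apply_moves --targets '[{"slide": [0, 0, 0], "angular": [0, 0, 0], "jaw": 0.4}, {"slide": [0, 0, 0], "angular": [0, 0, 0], "jaw": 0.4}, {"slide": [0, 0, 0], "angular": [0, 0, 0], "jaw": 0.4}, {"slide": [0, 0, 0], "angular": [0, 0, 0], "jaw": 0.4}, {"slide": [0, 0, -0.08], "angular": [0, 0, 0], "jaw": 0.4}, {"slide": [0, 0, -0.16], "angular": [0, 0, 0], "jaw": 0.4}, {"slide": [0, 0, -0.16], "angular": [0, 0, 0], "jaw": 0.4}, {"slide": [0, 0, -0.16], "angular": [0, 0, 0], "jaw": 0.4}, {"slide": [0, 0, -0.16], "angular": [0, 0, 0], "jaw": 0.4}]'

```text
clock: 25.35
position: [541.4, -144.9, 250.0]
ee_rot: [[-0.097, 0.995, -0.001], [0.995, 0.097, -0.0], [-0.0, -0.001, -1.0]]
force: [-0.4, -0.4, 0.2]
grip_width: 0.599
grip_force: 0.0
```

```bash
python3 pick.py 3; python3 - <<'E'
from h import *
im,c=shot("wrist")
for k in blobs(im,(3,110,50),(14,255,255),300): 
    R=cv2.minAreaRect(k); b=cv2.boundingRect(k); print(b,R,"z20:",onz(c,*R[0],20).round(), "ends on z=118:",onz(c,b[0]+b[2]/2,b[1],118).round(1),onz(c,b[0]+b[2]/2,b[1]+b[3],118).round(1))
E
```

```text
[ 541.4 -144.9  250. ] 0.5994321730234725
slide [-0.152, -0.299, 0.193] ang [-0.0, -0.0, -0.441] mm 193 deg 79
slide [-0.152, -0.299, 0.349] ang [-0.0, -0.0, -0.441] mm 242 deg 79
slide [-0.152, -0.299, 0.033] ang [-0.0, -0.0, -0.441] mm 168 deg 79
(120, 279, 64, 42) ((151.64901733398438, 299.3401184082031), (61.893310546875, 34.108970642089844), 12.724355697631836) z20: [ 403. -235.   20.] ends on z=118: [ 446.2 -167.2  118. ] [ 445.2 -194.7  118. ]
(294, 51, 57, 255) ((322.0, 178.0), (254.0, 56.0), 90.0) z20: [ 539. -116.   20.] ends on z=118: [531.8 -39.3 118. ] [ 545.3 -174.7  118. ]
```

Call:
apply_moves --targets '[{"slide": [-0.152, -0.299, 0.1], "angular": [0, 0, -0.445], "jaw": 0.4}, {"slide": [-0.152, -0.299, 0.1], "angular": [0, 0, -0.445], "jaw": 0.4}, {"slide": [-0.152, -0.299, 0.15], "angular": [0, 0, -0.445], "jaw": 0.4}, {"slide": [-0.152, -0.299, 0.15], "angular": [0, 0, -0.445], "jaw": 0.4}, {"slide": [-0.152, -0.299, 0.19], "angular": [0, 0, -0.445], "jaw": 0.4}, {"slide": [-0.152, -0.299, 0.19], "angular": [0, 0, -0.445], "jaw": 0.4}, {"slide": [-0.152, -0.299, 0.19], "angular": [0, 0, -0.445], "jaw": 0.4}, {"slide": [-0.152, -0.299, 0.19], "angular": [0, 0, -0.445], "jaw": 0.4}, {"slide": [-0.152, -0.299, 0.19], "angular": [0, 0, -0.445], "jaw": 0.4}, {"slide": [-0.152, -0.299, 0.19], "angular": [0, 0, -0.445], "jaw": 0.4}, {"slide": [-0.152, -0.299, 0.19], "angular": [0, 0, -0.445], "jaw": 0.4}, {"slide": [-0.152, -0.299, 0.19], "angular": [0, 0, -0.445], "jaw": 0.4}, {"slide": [-0.152, -0.299, 0.27], "angular": [0, 0, -0.445], "jaw": 0.4}, {"slide": [-0.152, -0.299, 0.33], "angular": [0, 0, -0.445], "jaw": 0.4}, {"slide": [-0.152, -0.299, 0.349], "angular": [0, 0, -0.445], "jaw": 0.4}, {"slide": [-0.152, -0.299, 0.349], "angular": [0, 0, -0.445], "jaw": 0.4}, {"slide": [-0.152, -0.299, 0.349], "angular": [0, 0, -0.445], "jaw": 0.4}]'

```text
clock: 27.1
position: [401.1, -235.7, 77.5]
ee_rot: [[-0.997, 0.076, 0.001], [0.076, 0.997, -0.001], [-0.001, -0.001, -1.0]]
force: [0.0, -0.3, 0.8]
grip_width: 0.599
grip_force: 0.0
```

Call:
apply_moves --targets '[{"slide": [0, 0, 0], "angular": [0, 0, 0], "jaw": 0.8}, {"slide": [0, 0, 0], "angular": [0, 0, 0], "jaw": 0.8}, {"slide": [0, 0, 0], "angular": [0, 0, 0], "jaw": 0.8}, {"slide": [0, 0, 0], "angular": [0, 0, 0], "jaw": 0.8}, {"slide": [0, 0, 0], "angular": [0, 0, 0], "jaw": 0.8}, {"slide": [0, 0, 0], "angular": [0, 0, 0], "jaw": 0.8}, {"slide": [0, 0, -0.1], "angular": [0, 0, 0], "jaw": 0.8}, {"slide": [0, 0, -0.2], "angular": [0, 0, 0], "jaw": 0.8}, {"slide": [0, 0, -0.3], "angular": [0, 0, 0], "jaw": 0.8}, {"slide": [0, 0, -0.3], "angular": [0, 0, 0], "jaw": 0.8}, {"slide": [0, 0, -0.3], "angular": [0, 0, 0], "jaw": 0.8}, {"slide": [0, 0, -0.3], "angular": [0, 0, 0], "jaw": 0.8}]'

```text
clock: 28.3
position: [399.9, -235.1, 226.0]
ee_rot: [[-0.997, 0.076, -0.001], [0.076, 0.997, -0.0], [0.001, -0.0, -1.0]]
force: [-0.4, -0.6, -1.2]
grip_width: 0.326
grip_force: 49.2
```

```bash
python3 go.py
```

```text
[ 399.9 -235.1  226. ] 0.326285736526319
slide [-0.177, -0.048, -0.071] ang [0.155, -0.184, 0.426] mm 98 deg 88
slide [-0.334, -0.167, -0.021] ang [0.155, -0.184, 0.426] mm 187 deg 88
slide [-0.325, -0.114, 0.024] ang [0.155, -0.184, 0.426] mm 173 deg 88
slide [-0.313, -0.046, 0.082] ang [0.155, -0.184, 0.426] mm 164 deg 88
slide [-0.307, -0.011, 0.103] ang [0.077, -0.092, 0.44] mm 162 deg 82
slide [-0.3, 0.029, 0.11] ang [-0.0, -0.0, 0.445] mm 161 deg 80
slide [-0.285, 0.117, 0.11] ang [-0.0, -0.0, 0.445] mm 163 deg 80
```

Call:
apply_moves --targets '[{"slide": [-0.177, -0.048, -0.071], "angular": [0.155, -0.184, 0.426], "jaw": 0.8}, {"slide": [-0.177, -0.048, -0.071], "angular": [0.155, -0.184, 0.426], "jaw": 0.8}, {"slide": [-0.177, -0.048, -0.071], "angular": [0.155, -0.184, 0.426], "jaw": 0.8}, {"slide": [-0.177, -0.048, -0.071], "angular": [0.155, -0.184, 0.426], "jaw": 0.8}, {"slide": [-0.177, -0.048, -0.071], "angular": [0.155, -0.184, 0.426], "jaw": 0.8}, {"slide": [-0.177, -0.048, -0.071], "angular": [0.155, -0.184, 0.426], "jaw": 0.8}, {"slide": [-0.177, -0.048, -0.071], "angular": [0.155, -0.184, 0.426], "jaw": 0.8}, {"slide": [-0.177, -0.048, -0.071], "angular": [0.155, -0.184, 0.426], "jaw": 0.8}, {"slide": [-0.177, -0.048, -0.071], "angular": [0.155, -0.184, 0.426], "jaw": 0.8}, {"slide": [-0.177, -0.048, -0.071], "angular": [0.155, -0.184, 0.426], "jaw": 0.8}, {"slide": [-0.177, -0.048, -0.071], "angular": [0.155, -0.184, 0.426], "jaw": 0.8}, {"slide": [-0.177, -0.048, -0.071], "angular": [0.155, -0.184, 0.426], "jaw": 0.8}, {"slide": [-0.334, -0.167, -0.021], "angular": [0.155, -0.184, 0.426], "jaw": 0.8}, {"slide": [-0.334, -0.167, -0.021], "angular": [0.155, -0.184, 0.426], "jaw": 0.8}, {"slide": [-0.334, -0.167, -0.021], "angular": [0.155, -0.184, 0.426], "jaw": 0.8}, {"slide": [-0.334, -0.167, -0.021], "angular": [0.155, -0.184, 0.426], "jaw": 0.8}, {"slide": [-0.334, -0.167, -0.021], "angular": [0.155, -0.184, 0.426], "jaw": 0.8}, {"slide": [-0.334, -0.167, -0.021], "angular": [0.155, -0.184, 0.426], "jaw": 0.8}]'

```text
clock: 30.1
position: [560.5, -330.4, 237.9]
ee_rot: [[-0.074, 0.995, 0.063], [0.763, 0.097, -0.64], [-0.643, 0.001, -0.766]]
force: [-0.2, 1.0, 0.1]
grip_width: 0.323
grip_force: 49.3
```

```bash
python3 g3.py 325 305 285 272 260 243 230 220 208 195 180; python3 - <<'E'
from h import *
im,c=shot("wrist")
for k in blobs(im,(3,110,50),(14,255,255),1500): print(np.round(cv2.boundingRect(k)))
E
```

```text
[ 560.5 -330.4  237.9] 0.3232929173402295 [-0.2  1.   0.1]
slide [0.069, -0.0, 0.004] ang [0.0, -0.0, -0.0] mm 34 deg 0
slide [0.109, -0.0, 0.004] ang [0.0, -0.0, -0.0] mm 54 deg 0
slide [0.149, -0.0, 0.004] ang [0.0, -0.0, -0.0] mm 74 deg 0
slide [0.168, -0.0, 0.003] ang [0.0, 0.018, -0.0] mm 84 deg 3
slide [0.18, -0.0, 0.002] ang [0.0, 0.05, -0.0] mm 90 deg 9
slide [0.196, -0.0, -0.002] ang [0.0, 0.095, -0.0] mm 98 deg 17
slide [0.208, -0.0, -0.006] ang [0.0, 0.129, -0.0] mm 104 deg 23
slide [0.217, -0.0, -0.01] ang [0.0, 0.156, -0.0] mm 109 deg 28
slide [0.227, -0.0, -0.016] ang [0.0, 0.188, -0.0] mm 114 deg 34
slide [0.237, -0.0, -0.024] ang [0.0, 0.222, -0.0] mm 119 deg 40
slide [0.26, -0.0, -0.043] ang [0.0, 0.222, -0.0] mm 132 deg 40
[283 256  80 139]
```

Call:
apply_moves --targets '[{"slide": [0.034, 0, 0.004], "angular": [0, 0, 0], "jaw": 0.8}, {"slide": [0.068, 0, 0.004], "angular": [0, 0, 0], "jaw": 0.8}, {"slide": [0.088, 0, 0.004], "angular": [0, 0, 0], "jaw": 0.8}, {"slide": [0.108, 0, 0.004], "angular": [0, 0, 0], "jaw": 0.8}, {"slide": [0.128, 0, 0.004], "angular": [0, 0, 0], "jaw": 0.8}, {"slide": [0.148, 0, 0.004], "angular": [0, 0, 0], "jaw": 0.8}, {"slide": [0.167, 0, 0.003], "angular": [0, 0.018, 0], "jaw": 0.8}, {"slide": [0.18, 0, 0.002], "angular": [0, 0.05, 0], "jaw": 0.8}, {"slide": [0.196, 0, -0.002], "angular": [0, 0.095, 0], "jaw": 0.8}, {"slide": [0.208, 0, -0.006], "angular": [0, 0.129, 0], "jaw": 0.8}, {"slide": [0.217, 0, -0.01], "angular": [0, 0.156, 0], "jaw": 0.8}, {"slide": [0.227, 0, -0.016], "angular": [0, 0.188, 0], "jaw": 0.8}, {"slide": [0.237, 0, -0.024], "angular": [0, 0.222, 0], "jaw": 0.8}, {"slide": [0.26, 0, -0.043], "angular": [0, 0.222, 0], "jaw": 0.8}, {"slide": [0.26, 0, -0.043], "angular": [0, 0.222, 0], "jaw": 0.8}, {"slide": [0.26, 0, -0.043], "angular": [0, 0.222, 0], "jaw": 0.8}]'

```text
clock: 31.75
position: [550.1, -216.5, 170.0]
ee_rot: [[-0.099, 0.995, -0.0], [0.995, 0.099, -0.003], [-0.003, -0.0, -1.0]]
force: [-0.7, 0.8, -0.5]
grip_width: 0.325
grip_force: 49.3
```

```bash
python3 g3.py 170 160 151
```

```text
[ 550.1 -216.5  170. ] 0.3253750730018713 [-0.7  0.8 -0.5]
slide [0.018, -0.002, -0.002] ang [-0.0, 0.001, 0.0] mm 9 deg 0
slide [0.038, -0.002, -0.002] ang [-0.0, 0.001, 0.0] mm 19 deg 0
slide [0.056, -0.002, -0.002] ang [-0.0, 0.001, 0.0] mm 28 deg 0
```

Call:
apply_moves --targets '[{"slide": [0.018, -0.002, -0.002], "angular": [0, 0, 0], "jaw": 0.8}, {"slide": [0.034, -0.002, -0.002], "angular": [0, 0, 0], "jaw": 0.8}, {"slide": [0.042, -0.002, -0.002], "angular": [0, 0, 0], "jaw": 0.8}, {"slide": [0.048, -0.002, -0.002], "angular": [0, 0, 0], "jaw": 0.8}, {"slide": [0.052, -0.002, -0.002], "angular": [0, 0, 0], "jaw": 0.8}, {"slide": [0.056, -0.002, -0.002], "angular": [0, 0, 0], "jaw": 0.8}, {"slide": [0.056, -0.002, -0.002], "angular": [0, 0, 0], "jaw": 0.8}, {"slide": [0.056, -0.002, -0.002], "angular": [0, 0, 0], "jaw": 0.8}]'

```text
clock: 32.55
position: [546.2, -194.8, 171.7]
ee_rot: [[-0.092, 0.996, 0.002], [0.996, 0.092, -0.006], [-0.006, 0.001, -1.0]]
force: [1.0, -11.8, -0.8]
grip_width: 0.327
grip_force: 48.7
```

Call:
apply_moves --targets '[{"slide": [0, 0, 0], "angular": [0, 0, 0], "jaw": 0.4}, {"slide": [0, 0, 0], "angular": [0, 0, 0], "jaw": 0.4}, {"slide": [0, 0, 0], "angular": [0, 0, 0], "jaw": 0.4}, {"slide": [0, 0, 0], "angular": [0, 0, 0], "jaw": 0.4}, {"slide": [0, 0, -0.08], "angular": [0, 0, 0], "jaw": 0.4}, {"slide": [0, 0, -0.16], "angular": [0, 0, 0], "jaw": 0.2}, {"slide": [0, 0, -0.2], "angular": [0, 0, 0], "jaw": 0}, {"slide": [0.1, 0, -0.2], "angular": [0, 0, 0], "jaw": 0}, {"slide": [0.2, 0, -0.2], "angular": [0, 0, 0], "jaw": 0}, {"slide": [0.2, 0, -0.2], "angular": [0, 0, 0], "jaw": 0}, {"slide": [0.2, 0, -0.2], "angular": [0, 0, 0], "jaw": 0}]'

```text
clock: 33.65
position: [536.6, -89.0, 271.3]
ee_rot: [[-0.1, 0.995, 0.0], [0.995, 0.1, -0.001], [-0.001, 0.0, -1.0]]
force: [-0.3, -1.2, -0.2]
grip_width: 1.001
grip_force: 0.0
```

```bash
python3 - <<'E'
from h import *
im,c=shot("wrist"); cv2.imwrite("pics/w5.png",np.clip(im[:,:,::-1]*1.3,0,255).astype(np.uint8))
for k in blobs(im,(3,110,50),(14,255,255),300): 
    b=cv2.boundingRect(k); print(b,"ends on z=118:",onz(c,b[0]+b[2]/2,b[1],118).round(1),onz(c,b[0]+b[2]/2,b[1]+b[3],118).round(1))
print(onrail(180)[0])
t,_=shot("top"); a,_=shot("scene")
cv2.imwrite("pics/bk.png",np.clip(np.hstack([cv2.resize(x[:,:,::-1],None,fx=3,fy=3,interpolation=cv2.INTER_CUBIC) for x in (t[150:310,120:250],a[220:380,345:475])])*1.5,0,255).astype(np.uint8))
E
```

```text
(297, 163, 48, 255) ends on z=118: [531.9 -38.9 118. ] [ 550.  -220.1  118. ]
[ 549.21459854 -217.34585911  110.        ]
```

View pics/w5.png

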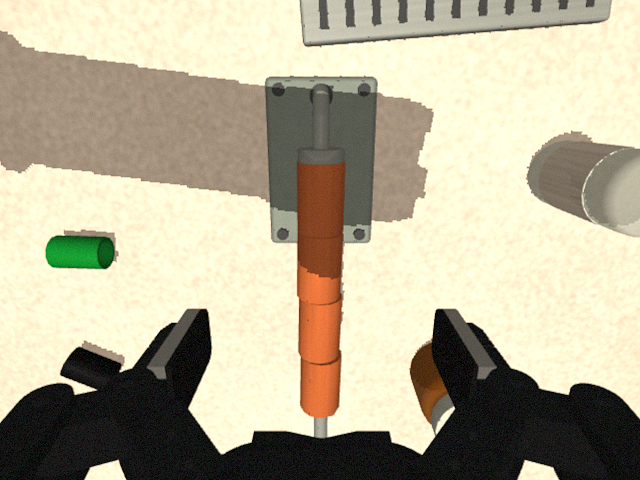

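View pics/bk.png

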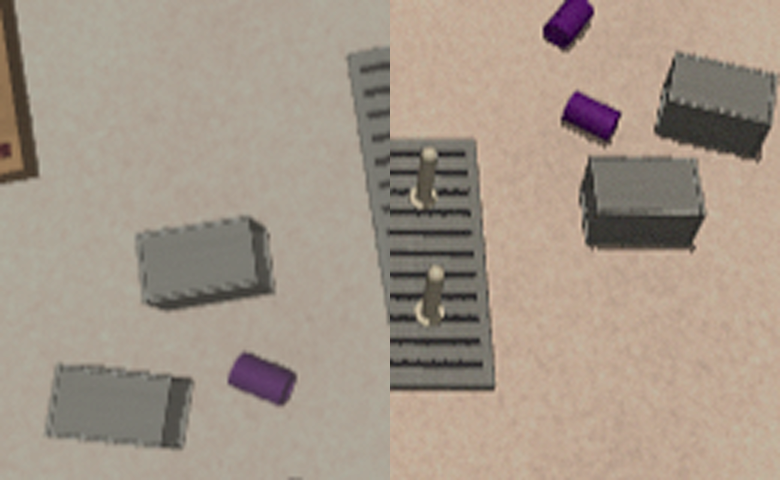

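```bash
python3 - <<'E'
from h import *
ct,cs=r.get_calibration("top"),r.get_calibration("scene")
near=[(57,365),(173,373),(165,447),(47,437)]
for n,q in (("near",near),("far",[(137,233),(250,220),(262,287),(150,300)])):
    P=np.array([onz(ct,120+u/3,150+v/3,56) for u,v in q]); print(n,P.mean(0).round(1),(P[1]-P[0]).round(),(P[3]-P[0]).round())
for n,q in (("near",[(680,55),(778,75),(765,122),(667,98)]),("far",[(592,158),(697,160),(703,213),(585,210)])):
    P=np.array([onz(cs,345+(u-390)/3,220+v/3,56) for u,v in q]); print(n,P.mean(0).round(1))
for n,a,b in (("pegn",(264.5,228),(358,271)),("pegf",(255,180.5),(360.3,310))): print(n,tri((ct,*a),(cs,*b)),onz(ct,*a,84).round(),onz(cs,*b,84).round())
R=frame((0,0,-1),(1,0,0)); rows(((500,240,260),R))
E
```

```text
near [429.4 339.6  56. ] [ -7. -89.   0.] [-55.   4.   0.]
far [541.6 276.   56. ] [ 10. -88.   0.] [-53. -13.   0.]
near [433.3 343.9  56. ]
far [546.6 279.7  56. ]
pegn (array([557.53661069,  95.75784415,  70.57065759]), [3.5, 3.5]) [556.  90.  84.] [565.  99.  84.]
pegf (array([669.02649677, 116.37113665,  78.93153123]), [1.6, 1.6]) [668. 114.  84.] [671. 118.  84.]
slide [0.668, -0.01, -0.087] ang [-0.0, 0.0, 0.03] mm 337 deg 5
```

Call:
apply_moves --targets '[{"slide": [0.668, -0.01, -0.087], "angular": [0, 0, 0.03], "jaw": 0}, {"slide": [0.668, -0.01, -0.087], "angular": [0, 0, 0.03], "jaw": 0}, {"slide": [0.668, -0.01, -0.087], "angular": [0, 0, 0.03], "jaw": 0}, {"slide": [0.668, -0.01, -0.087], "angular": [0, 0, 0.03], "jaw": 0}, {"slide": [0.668, -0.01, -0.087], "angular": [0, 0, 0.03], "jaw": 0}, {"slide": [0.668, -0.01, -0.087], "angular": [0, 0, 0.03], "jaw": 0}, {"slide": [0.668, -0.01, -0.087], "angular": [0, 0, 0.03], "jaw": 0}, {"slide": [0.668, -0.01, -0.087], "angular": [0, 0, 0.03], "jaw": 0}, {"slide": [0.668, -0.01, -0.087], "angular": [0, 0, 0.03], "jaw": 0}, {"slide": [0.668, -0.01, -0.087], "angular": [0, 0, 0.03], "jaw": 0}, {"slide": [0.668, -0.01, -0.087], "angular": [0, 0, 0.03], "jaw": 0}, {"slide": [0.668, -0.01, -0.087], "angular": [0, 0, 0.03], "jaw": 0}]' --force 60

```text
clock: 35.0
position: [500.3, 239.5, 314.0]
ee_rot: [[0.001, 1.0, -0.0], [1.0, -0.001, -0.001], [-0.001, -0.0, -1.0]]
force: [-0.4, 0.2, -0.2]
grip_width: 1.002
grip_force: 0.0
```

```bash
python3 - <<'E'
from h import *
im,c=shot("wrist"); print(r.read_state()["position"],r.read_state()["qpos"].round(2)); np.save("pics/w6.npy",im)
import pickle; pickle.dump(c,open("pics/w6.pkl","wb"))
cv2.imwrite("pics/w6.png",np.clip(im[:,:,::-1]*1.3,0,255).astype(np.uint8))
E
```

```text
[500.13920064 239.89449147 314.10151351] [-0.03  0.28 -0.59  1.53  0.16  1.38 -0.63]
```

View pics/w6.png

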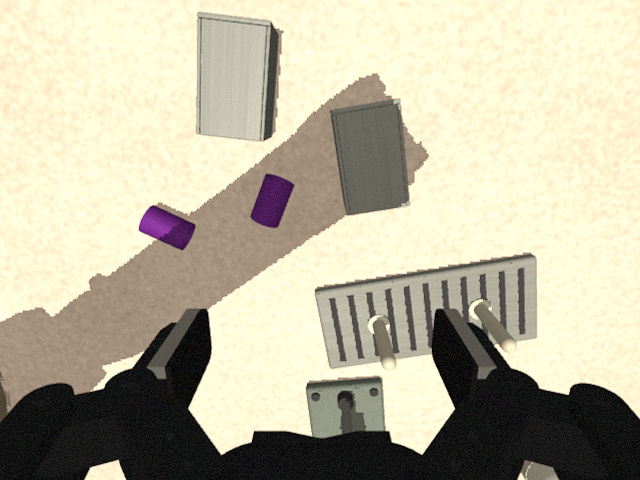

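```bash
python3 - <<'E'
from h import *
import pickle; c=pickle.load(open("pics/w6.pkl","rb"))
for n,q in (("near",[(200,18),(272,24),(263,140),(198,133)]),("far",[(332,110),(397,100),(409,206),(347,214)])):
    P=np.array([onz(c,*p,56) for p in q]); m=(P[2]+P[3]-P[0]-P[1])/2; print(n,P.mean(0).round(1),"mouth",m.round(1),np.degrees(np.arctan2(m[1],m[0])).round(1),"len",np.linalg.norm(m).round(1),(P[1]-P[0]).round(1),(P[2]-P[3]).round(1))
for n,f,t in (("pegn",(379,326),(388,362)),("pegf",(480,310),(511,344))): print(n,onz(c,*f,12).round(1),onz(c,*t,81).round(1))
E
```

```text
near [431.  340.7  56. ] mouth [-10.4 -84.9   0. ] -97.0 len 85.5 [54.3 -4.1  0. ] [53.3 -5.7  0. ]
far [543.  279.2  56. ] mouth [ 14.8 -87.1   0. ] -80.4 len 88.4 [52.2  7.6  0. ] [54.   7.2  0. ]
pegn [564.1  93.4  12. ] [562.5  97.   81. ]
pegf [672.7 113.1  12. ] [673.5 116.3  81. ]
```

```bash
cat > bk.py <<'E'
from h import *
import sys
def D(a): a=np.radians(a); return np.array([np.cos(a),np.sin(a),0])
def Rpick(am): m=D(am); return frame(m-Z,(-m[1],m[0],0))
def Rplace(ah): h=D(ah); return frame(h-Z,np.cross(h,Z))
def Rmid(ay): return frame(-Z,D(ay))
AH=10.4
if __name__=="__main__":
    st=r.read_state(); print(st["position"].round(1),st["ee_rot"].round(3).tolist(),st["grip_width"],st["qpos"].round(2))
    a=[float(v) for v in sys.argv[2:]]
    if sys.argv[1]=="pick":
        x,y,am=a; g=np.array([x,y,28.])-D(am)*10; R=Rpick(am)
        rows((g-R[:,2]*110,R),(g-R[:,2]*50,R),(g,R),(g+Z*150,R))
    if sys.argv[1]=="place":
        x,y=a; rows((np.array([x-90,y+110,230]),Rmid(-35)),*[(np.array([x,y,z]),Rplace(AH)) for z in (185,120,75,67.5)])
E
python3 bk.py pick 543.5 279 -81
```

```text
[500.1 239.9 314.1] [[0.001, 1.0, -0.0], [1.0, -0.001, -0.001], [-0.001, -0.0, -1.0]] 1.0000168985804032 [-0.03  0.28 -0.59  1.53  0.16  1.38 -0.63]
slide [0.327, 0.047, 0.34] ang [-0.02, -0.249, -0.048] mm 237 deg 46
slide [0.244, 0.061, 0.425] ang [-0.02, -0.249, -0.048] mm 247 deg 46
slide [0.174, 0.072, 0.496] ang [-0.02, -0.249, -0.048] mm 265 deg 46
slide [0.174, 0.072, 0.196] ang [-0.02, -0.249, -0.048] mm 136 deg 46
```

Call:
apply_moves --targets '[{"slide": [0.327, 0.047, 0.2], "angular": [-0.02, -0.249, -0.048], "jaw": 0}, {"slide": [0.327, 0.047, 0.2], "angular": [-0.02, -0.249, -0.048], "jaw": 0}, {"slide": [0.327, 0.047, 0.2], "angular": [-0.02, -0.249, -0.048], "jaw": 0}, {"slide": [0.327, 0.047, 0.34], "angular": [-0.02, -0.249, -0.048], "jaw": 0}, {"slide": [0.327, 0.047, 0.34], "angular": [-0.02, -0.249, -0.048], "jaw": 0}, {"slide": [0.327, 0.047, 0.34], "angular": [-0.02, -0.249, -0.048], "jaw": 0}, {"slide": [0.327, 0.047, 0.34], "angular": [-0.02, -0.249, -0.048], "jaw": 0}, {"slide": [0.327, 0.047, 0.34], "angular": [-0.02, -0.249, -0.048], "jaw": 0}, {"slide": [0.327, 0.047, 0.34], "angular": [-0.02, -0.249, -0.048], "jaw": 0}, {"slide": [0.327, 0.047, 0.34], "angular": [-0.02, -0.249, -0.048], "jaw": 0}, {"slide": [0.327, 0.047, 0.34], "angular": [-0.02, -0.249, -0.048], "jaw": 0}]'

```text
clock: 36.15
position: [524.2, 403.9, 147.5]
ee_rot: [[-0.109, 0.987, 0.115], [0.702, 0.158, -0.695], [-0.704, 0.005, -0.71]]
force: [0.3, -0.7, 0.1]
grip_width: 1.001
grip_force: 0.0
```

```bash
python3 bk.py pick 543.5 279 -81; python3 - <<'E'
from h import *
im,c=shot("wrist"); cv2.imwrite("pics/w7.png",np.clip(im[:,:,::-1]*1.3,0,255).astype(np.uint8))
E
```

```text
[524.2 403.9 147.5] [[-0.109, 0.987, 0.115], [0.702, 0.158, -0.695], [-0.704, 0.005, -0.71]] 1.000579518634094 [-0.71  0.93 -0.42  1.08  0.8   1.85 -0.97]
slide [0.004, -0.001, 0.006] ang [0.001, -0.001, -0.001] mm 4 deg 0
slide [0.004, -0.002, 0.126] ang [0.001, -0.001, -0.001] mm 63 deg 0
slide [0.004, -0.002, 0.226] ang [0.001, -0.001, -0.001] mm 113 deg 0
slide [-0.208, -0.001, 0.013] ang [0.001, -0.001, -0.001] mm 104 deg 0
```

View pics/w7.png

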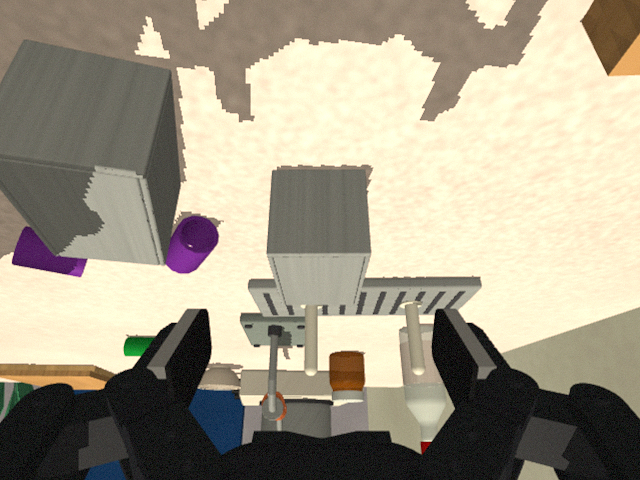

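Call:
apply_moves --targets '[{"slide": [0.004, -0.002, 0.07], "angular": [0.001, -0.001, -0.001], "jaw": 0}, {"slide": [0.004, -0.002, 0.126], "angular": [0.001, -0.001, -0.001], "jaw": 0}, {"slide": [0.004, -0.002, 0.18], "angular": [0.001, -0.001, -0.001], "jaw": 0}, {"slide": [0.004, -0.002, 0.226], "angular": [0.001, -0.001, -0.001], "jaw": 0}, {"slide": [0.004, -0.002, 0.226], "angular": [0.001, -0.001, -0.001], "jaw": 0}, {"slide": [0.004, -0.002, 0.226], "angular": [0.001, -0.001, -0.001], "jaw": 0.6}, {"slide": [0.004, -0.002, 0.226], "angular": [0.001, -0.001, -0.001], "jaw": 0.6}, {"slide": [0.004, -0.002, 0.226], "angular": [0.001, -0.001, -0.001], "jaw": 0.6}, {"slide": [0.004, -0.002, 0.226], "angular": [0.001, -0.001, -0.001], "jaw": 0.6}, {"slide": [0.004, -0.002, 0.226], "angular": [0.001, -0.001, -0.001], "jaw": 0.6}, {"slide": [0.004, -0.002, 0.226], "angular": [0.001, -0.001, -0.001], "jaw": 0.6}]' --force 70

```text
clock: 37.3
position: [534.6, 328.9, 64.5]
ee_rot: [[-0.115, 0.987, 0.113], [0.698, 0.161, -0.698], [-0.707, -0.002, -0.707]]
force: [-0.9, 2.7, 6.8]
grip_width: 0.652
grip_force: 66.2
```

Call:
apply_moves --targets '[{"slide": [-0.05, 0, -0.05], "angular": [0, 0, 0], "jaw": 0.6}, {"slide": [-0.1, 0, -0.1], "angular": [0, 0, 0], "jaw": 0.6}, {"slide": [-0.15, 0, -0.15], "angular": [0, 0, 0], "jaw": 0.6}, {"slide": [-0.2, 0, -0.2], "angular": [0, 0, 0], "jaw": 0.6}, {"slide": [-0.2, 0, -0.2], "angular": [0, 0, 0], "jaw": 0.6}, {"slide": [-0.2, 0, -0.2], "angular": [0, 0, 0], "jaw": 0.6}]'

```text
clock: 37.9
position: [534.9, 328.4, 205.0]
ee_rot: [[-0.115, 0.987, 0.112], [0.697, 0.161, -0.698], [-0.707, -0.003, -0.707]]
force: [0.2, -1.5, -1.8]
grip_width: 0.65
grip_force: 65.8
```

```bash
python3 bk.py place 671 115; python3 - <<'E'
from h import *
im,c=shot("wrist"); cv2.imwrite("pics/w8.png",np.clip(im[:,:,::-1]*1.3,0,255).astype(np.uint8))
E
```

```text
[534.9 328.4 205. ] [[-0.115, 0.987, 0.112], [0.697, 0.161, -0.698], [-0.707, -0.003, -0.707]] 0.6502598761097047 [-0.6   0.78 -0.43  1.23  0.8   1.83 -0.9 ]
slide [-0.266, 0.057, 0.043] ang [0.096, 0.238, 0.233] mm 138 deg 62
slide [-0.356, 0.124, 0.304] ang [-0.001, 0.389, 0.538] mm 242 deg 119
slide [-0.264, 0.124, 0.396] ang [-0.001, 0.389, 0.538] mm 246 deg 119
slide [-0.2, 0.124, 0.46] ang [-0.001, 0.389, 0.538] mm 258 deg 119
slide [-0.189, 0.124, 0.47] ang [-0.001, 0.389, 0.538] mm 261 deg 119
```

Call:
apply_moves --targets '[{"slide": [-0.266, 0.057, 0.043], "angular": [0.096, 0.238, 0.233], "jaw": 0.6}, {"slide": [-0.266, 0.057, 0.043], "angular": [0.096, 0.238, 0.233], "jaw": 0.6}, {"slide": [-0.266, 0.057, 0.043], "angular": [0.096, 0.238, 0.233], "jaw": 0.6}, {"slide": [-0.266, 0.057, 0.043], "angular": [0.096, 0.238, 0.233], "jaw": 0.6}, {"slide": [-0.266, 0.057, 0.043], "angular": [0.096, 0.238, 0.233], "jaw": 0.6}, {"slide": [-0.266, 0.057, 0.043], "angular": [0.096, 0.238, 0.233], "jaw": 0.6}, {"slide": [-0.266, 0.057, 0.043], "angular": [0.096, 0.238, 0.233], "jaw": 0.6}, {"slide": [-0.266, 0.057, 0.043], "angular": [0.096, 0.238, 0.233], "jaw": 0.6}, {"slide": [-0.356, 0.124, 0.304], "angular": [-0.001, 0.389, 0.538], "jaw": 0.6}, {"slide": [-0.356, 0.124, 0.304], "angular": [-0.001, 0.389, 0.538], "jaw": 0.6}, {"slide": [-0.356, 0.124, 0.304], "angular": [-0.001, 0.389, 0.538], "jaw": 0.6}, {"slide": [-0.356, 0.124, 0.304], "angular": [-0.001, 0.389, 0.538], "jaw": 0.6}, {"slide": [-0.356, 0.124, 0.304], "angular": [-0.001, 0.389, 0.538], "jaw": 0.6}, {"slide": [-0.356, 0.124, 0.304], "angular": [-0.001, 0.389, 0.538], "jaw": 0.6}, {"slide": [-0.356, 0.124, 0.304], "angular": [-0.001, 0.389, 0.538], "jaw": 0.6}, {"slide": [-0.356, 0.124, 0.304], "angular": [-0.001, 0.389, 0.538], "jaw": 0.6}, {"slide": [-0.356, 0.124, 0.304], "angular": [-0.001, 0.389, 0.538], "jaw": 0.6}, {"slide": [-0.356, 0.124, 0.304], "angular": [-0.001, 0.389, 0.538], "jaw": 0.6}, {"slide": [-0.356, 0.124, 0.304], "angular": [-0.001, 0.389, 0.538], "jaw": 0.6}]'

```text
clock: 39.85
position: [634.0, 107.4, 222.7]
ee_rot: [[0.696, 0.182, 0.695], [0.132, -0.983, 0.126], [0.706, 0.004, -0.708]]
force: [0.4, 0.1, -1.4]
grip_width: 0.645
grip_force: 66.1
```

```bash
python3 bk.py place 671 115; python3 - <<'E'
from h import *
im,c=shot("wrist"); t,_=shot("top"); a,_=shot("scene")
A=cv2.resize(im,(400,300)); B=cv2.resize(t[150:270,200:360],(400,300)); C=cv2.resize(a[225:375,280:480],(400,300))
cv2.imwrite("pics/w9.png",np.clip(np.hstack([A,C])[:,:,::-1]*1.3,0,255).astype(np.uint8))
E
```

```text
[634.  107.4 222.7] [[0.696, 0.182, 0.695], [0.132, -0.983, 0.126], [0.706, 0.004, -0.708]] 0.6452429700925284 [-0.13  0.16 -0.11  2.05  0.37  0.16 -1.96]
slide [0.044, -0.25, -0.131] ang [0.098, -0.236, -0.234] mm 143 deg 62
slide [0.0, -0.002, -0.001] ang [0.0, 0.001, 0.001] mm 1 deg 0
slide [-0.092, -0.002, 0.091] ang [0.0, 0.001, 0.001] mm 65 deg 0
slide [-0.155, -0.002, 0.155] ang [0.0, 0.001, 0.001] mm 110 deg 0
slide [-0.166, -0.002, 0.165] ang [0.0, 0.001, 0.001] mm 117 deg 0
```

View pics/w9.png

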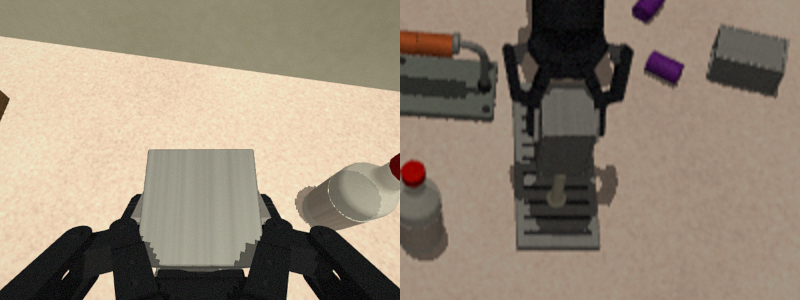

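Call:
apply_moves --targets '[{"slide": [-0.03, -0.002, 0.03], "angular": [0, 0.001, 0.001], "jaw": 0.6}, {"slide": [-0.06, -0.002, 0.06], "angular": [0, 0.001, 0.001], "jaw": 0.6}, {"slide": [-0.092, -0.002, 0.091], "angular": [0, 0.001, 0.001], "jaw": 0.6}, {"slide": [-0.092, -0.002, 0.091], "angular": [0, 0.001, 0.001], "jaw": 0.6}]'

```text
clock: 40.4
position: [634.7, 107.3, 164.0]
ee_rot: [[0.701, 0.177, 0.691], [0.127, -0.984, 0.123], [0.701, 0.001, -0.713]]
force: [-0.2, 0.2, -0.3]
grip_width: 0.649
grip_force: 66.2
```

```bash
python3 bk.py place 671 115; python3 -c "
from h import *
print(r.read_state()['force'])"
```

```text
[634.7 107.3 164. ] [[0.701, 0.177, 0.691], [0.127, -0.984, 0.123], [0.701, 0.001, -0.713]] 0.6490435578572511 [-0.33  0.25  0.11  2.1   0.97  0.02 -2.6 ]
slide [0.123, -0.25, -0.216] ang [0.097, -0.234, -0.236] mm 176 deg 62
slide [0.082, -0.002, -0.086] ang [0.001, 0.003, -0.001] mm 59 deg 1
slide [-0.01, -0.002, 0.007] ang [0.001, 0.003, -0.001] mm 6 deg 1
slide [-0.073, -0.002, 0.071] ang [0.001, 0.003, -0.001] mm 51 deg 1
slide [-0.083, -0.002, 0.082] ang [0.001, 0.003, -0.001] mm 58 deg 1
[-0.20099794  0.18124148 -0.31755719]
```

```bash
sed -i 's/^AH=.*/AH=60/' bk.py; python3 bk.py place 671 115
```

```text
[634.7 107.3 164. ] [[0.701, 0.177, 0.691], [0.127, -0.984, 0.123], [0.701, 0.001, -0.713]] 0.6490435578572511 [-0.33  0.25  0.11  2.1   0.97  0.02 -2.6 ]
slide [0.123, -0.25, -0.216] ang [0.097, -0.234, -0.236] mm 176 deg 62
slide [0.101, 0.056, -0.067] ang [0.195, 0.003, -0.196] mm 67 deg 50
slide [0.01, 0.056, 0.026] ang [0.195, 0.003, -0.196] mm 31 deg 50
slide [-0.054, 0.056, 0.09] ang [0.195, 0.003, -0.196] mm 59 deg 50
slide [-0.064, 0.056, 0.101] ang [0.195, 0.003, -0.196] mm 66 deg 50
```

Call:
apply_moves --targets '[{"slide": [0.04, 0, -0.04], "angular": [0, 0, 0], "jaw": 0.6}, {"slide": [0.082, 0, -0.084], "angular": [0, 0, 0], "jaw": 0.6}, {"slide": [0.1, 0, -0.1], "angular": [0, 0, 0], "jaw": 0.6}, {"slide": [0.1, 0, -0.1], "angular": [0, 0, 0], "jaw": 0.6}, {"slide": [0.101, 0.056, -0.067], "angular": [0.195, 0.003, -0.196], "jaw": 0.6}, {"slide": [0.101, 0.056, -0.067], "angular": [0.195, 0.003, -0.196], "jaw": 0.6}, {"slide": [0.101, 0.056, -0.067], "angular": [0.195, 0.003, -0.196], "jaw": 0.6}, {"slide": [0.101, 0.056, -0.067], "angular": [0.195, 0.003, -0.196], "jaw": 0.6}, {"slide": [0.101, 0.056, -0.067], "angular": [0.195, 0.003, -0.196], "jaw": 0.6}, {"slide": [0.101, 0.056, -0.067], "angular": [0.195, 0.003, -0.196], "jaw": 0.6}, {"slide": [0.101, 0.056, -0.067], "angular": [0.195, 0.003, -0.196], "jaw": 0.6}, {"slide": [0.101, 0.056, -0.067], "angular": [0.195, 0.003, -0.196], "jaw": 0.6}, {"slide": [0.101, 0.056, -0.067], "angular": [0.195, 0.003, -0.196], "jaw": 0.6}]'

```text
clock: 41.7
position: [653.8, 78.5, 224.9]
ee_rot: [[0.354, 0.863, 0.359], [0.606, -0.505, 0.615], [0.712, -0.0, -0.702]]
force: [-0.2, -0.3, -1.5]
grip_width: 0.65
grip_force: 66.1
```

```bash
python3 bk.py place 671 115
```

```text
[653.8  78.5 224.9] [[0.354, 0.863, 0.359], [0.606, -0.505, 0.615], [0.712, -0.0, -0.702]] 0.6497923495815656 [ 1.05  0.89 -1.4   1.72  0.33  0.71 -0.74]
slide [0.21, -0.274, 0.045] ang [-0.01, -0.252, 0.025] mm 174 deg 46
slide [0.0, -0.007, 0.006] ang [0.001, -0.002, -0.001] mm 4 deg 1
slide [-0.092, -0.007, 0.097] ang [0.001, -0.002, -0.001] mm 67 deg 1
slide [-0.156, -0.007, 0.16] ang [0.001, -0.002, -0.001] mm 112 deg 1
slide [-0.167, -0.007, 0.171] ang [0.001, -0.002, -0.001] mm 119 deg 1
```

Call:
apply_moves --targets '[{"slide": [-0.03, -0.007, 0.035], "angular": [0.001, -0.002, -0.001], "jaw": 0.6}, {"slide": [-0.06, -0.007, 0.065], "angular": [0.001, -0.002, -0.001], "jaw": 0.6}, {"slide": [-0.092, -0.007, 0.097], "angular": [0.001, -0.002, -0.001], "jaw": 0.6}, {"slide": [-0.092, -0.007, 0.097], "angular": [0.001, -0.002, -0.001], "jaw": 0.6}]'

```text
clock: 42.1
position: [648.8, 85.0, 155.7]
ee_rot: [[0.355, 0.867, 0.35], [0.616, -0.498, 0.61], [0.703, -0.001, -0.711]]
force: [-0.4, -0.5, -2.0]
grip_width: 0.649
grip_force: 66.1
```

```bash
python3 bk.py place 671 115;  python3 - <<'E'
from h import *
print(r.read_state()["force"])
im,c=shot("wrist"); a,_=shot("scene")
A=cv2.resize(im,(400,300)); C=cv2.resize(a[75:375,200:600],(400,300))
cv2.imwrite("pics/w10.png",np.clip(np.hstack([A,C])[:,:,::-1]*1.3,0,255).astype(np.uint8))
E
```

```text
[648.8  85.  155.7] [[0.355, 0.867, 0.35], [0.616, -0.498, 0.61], [0.703, -0.001, -0.711]] 0.6494878917099765 [ 1.01  0.94 -1.31  1.77  0.38  0.6  -0.72]
slide [0.305, -0.257, -0.059] ang [-0.011, -0.248, 0.027] mm 202 deg 45
slide [0.093, 0.008, -0.097] ang [-0.001, 0.002, 0.0] mm 68 deg 0
slide [0.002, 0.009, -0.005] ang [-0.001, 0.002, 0.0] mm 5 deg 0
slide [-0.061, 0.009, 0.059] ang [-0.001, 0.002, 0.0] mm 43 deg 0
slide [-0.072, 0.009, 0.07] ang [-0.001, 0.002, 0.0] mm 50 deg 0
[-0.36974577 -0.5469908  -1.97423935]
```

View pics/w10.png

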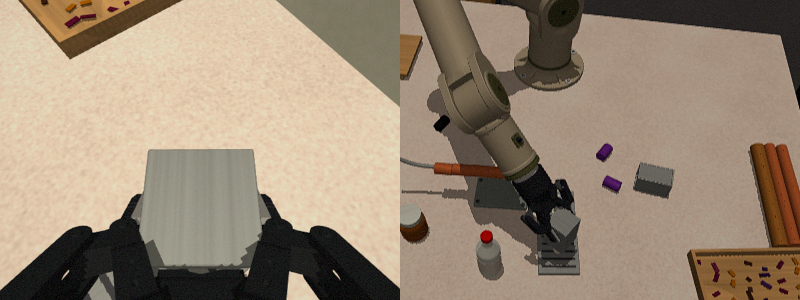

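Call:
apply_moves --targets '[{"slide": [-0.02, 0.009, 0.018], "angular": [0, 0.002, 0], "jaw": 0.6}, {"slide": [-0.04, 0.009, 0.038], "angular": [0, 0.002, 0], "jaw": 0.6}, {"slide": [-0.056, 0.009, 0.054], "angular": [0, 0.002, 0], "jaw": 0.6}, {"slide": [-0.061, 0.009, 0.059], "angular": [0, 0.002, 0], "jaw": 0.6}, {"slide": [-0.061, 0.009, 0.059], "angular": [0, 0.002, 0], "jaw": 0.6}]'

```text
clock: 42.7
position: [653.3, 83.0, 115.0]
ee_rot: [[0.35, 0.868, 0.353], [0.612, -0.497, 0.616], [0.71, 0.0, -0.705]]
force: [-0.4, 0.9, 0.0]
grip_width: 0.652
grip_force: 66.1
```

```bash
python3 bk.py place 671 115;  python3 - <<'E'
from h import *
print(r.read_state()["force"])
from h import *
c=r.get_calibration("scene"); a=r.capture("scene")
np.save("pics/s11.npy",a)
E
```

```text
[653.3  83.  115. ] [[0.35, 0.868, 0.353], [0.612, -0.497, 0.616], [0.71, 0.0, -0.705]] 0.6515985027155115 [ 0.98  1.   -1.26  1.78  0.41  0.55 -0.69]
slide [0.363, -0.266, -0.114] ang [-0.011, -0.251, 0.028] mm 232 deg 45
slide [0.151, -0.001, -0.155] ang [-0.001, -0.001, 0.001] mm 108 deg 0
slide [0.059, -0.001, -0.063] ang [-0.001, -0.001, 0.001] mm 43 deg 0
slide [-0.005, -0.001, 0.0] ang [-0.001, -0.001, 0.001] mm 3 deg 0
slide [-0.015, -0.001, 0.011] ang [-0.001, -0.001, 0.001] mm 10 deg 0
[-4.12753539e-01  9.00838951e-01  2.85403161e-04]
```

Call:
apply_moves --targets '[{"slide": [-0.008, 0, 0.005], "angular": [0, 0, 0], "jaw": 0.6}, {"slide": [-0.013, 0, 0.009], "angular": [0, 0, 0], "jaw": 0.6}, {"slide": [-0.015, 0, 0.011], "angular": [0, 0, 0], "jaw": 0.6}, {"slide": [-0.015, 0, 0.011], "angular": [0, 0, 0], "jaw": 0.6}, {"slide": [-0.015, 0, 0.011], "angular": [0, 0, 0], "jaw": 0.6}]'

```text
clock: 43.25
position: [654.0, 82.5, 109.7]
ee_rot: [[0.347, 0.868, 0.356], [0.61, -0.497, 0.617], [0.712, 0.004, -0.702]]
force: [-7.1, -3.8, 15.7]
grip_width: 0.643
grip_force: 66.0
```

Call:
apply_moves --targets '[{"slide": [0, 0, 0], "angular": [0, 0, 0], "jaw": 0.15}, {"slide": [0, 0, 0], "angular": [0, 0, 0], "jaw": 0.1}, {"slide": [0, 0, 0], "angular": [0, 0, 0], "jaw": 0}, {"slide": [0, 0, 0], "angular": [0, 0, 0], "jaw": 0}, {"slide": [0, 0, 0], "angular": [0, 0, 0], "jaw": 0}, {"slide": [0, 0, -0.04], "angular": [0, 0, 0], "jaw": 0}, {"slide": [0, 0, -0.1], "angular": [0, 0, 0], "jaw": 0}, {"slide": [0, 0, -0.2], "angular": [0, 0, 0], "jaw": 0}, {"slide": [0, 0, -0.3], "angular": [0, 0, 0], "jaw": 0}, {"slide": [0, 0, -0.3], "angular": [0, 0, 0], "jaw": 0}]'

```text
clock: 44.25
position: [601.5, -16.6, 216.3]
ee_rot: [[0.35, 0.863, 0.363], [0.61, -0.504, 0.611], [0.711, 0.007, -0.703]]
force: [0.7, -0.5, -0.4]
grip_width: 1.003
grip_force: 0.0
```

```bash
python3 - <<'E'
from h import *
from bk import *
s=r.read_state(); print(s["position"],s["force"],s["qpos"].round(2))
im,c=shot("wrist"); t,ct=shot("top"); a,cs=shot("scene")
np.save("pics/w12.npy",im);np.save("pics/t12.npy",t);np.save("pics/s12.npy",a)
# beaker expected top-face corners & observed grey edges: print predicted px
P=np.array([671,115,102.])
h=D(60);n=D(150)
q=[P+sx*28*h+sy*28*n for sx,sy in((1,1),(1,-1),(-1,-1),(-1,1))]
for nm,cc in(("wrist",c),("top",ct),("scene",cs)): print(nm,[proj(cc,k).round().tolist() for k in q])
rows((np.array([560,150,330.]),Rmid(0)))
E
```

```text
[601.48004396 -16.57157888 216.33291715] [ 0.71143828 -0.46318878 -0.38167233] [ 1.3   0.93 -1.47  1.79  0.31  0.79 -0.59]
wrist [[271.0, 165.0], [349.0, 165.0], [353.0, 235.0], [266.0, 235.0]]
top [[236.0, 181.0], [249.0, 161.0], [270.0, 172.0], [258.0, 193.0]]
scene [[377.0, 305.0], [362.0, 322.0], [343.0, 307.0], [357.0, 291.0]]
slide [0.413, -0.228, -0.073] ang [0.066, -0.245, -0.157] mm 239 deg 54
```

```bash
python3 - <<'E'
import numpy as np,cv2
im=np.load("pics/w12.npy"); g=cv2.cvtColor(im,cv2.COLOR_RGB2GRAY)
print("row200",g[200,230:400:5].tolist()); print("col310",g[130:360:6,310].tolist()); print(im[200,310],im[270,310])
E
```

```text
row200 [170, 168, 171, 169, 174, 172, 169, 172, 171, 118, 116, 118, 113, 121, 118, 123, 115, 115, 115, 114, 121, 112, 118, 120, 118, 111, 169, 174, 175, 172, 170, 173, 179, 179]
col310 [170, 174, 169, 173, 166, 173, 146, 115, 116, 117, 119, 115, 116, 115, 118, 119, 114, 115, 55, 62, 59, 63, 58, 61, 58, 58, 116, 113, 117, 120, 47, 118, 121, 57, 172, 172, 176, 170, 176]
[117 117 103] [63 63 57]
```

Call:
apply_moves --targets '[{"slide": [0.1, 0, -0.1], "angular": [0, 0, 0], "jaw": 0}, {"slide": [0.2, 0, -0.15], "angular": [0, 0, 0], "jaw": 0}, {"slide": [0.413, -0.228, -0.073], "angular": [0.066, -0.245, -0.157], "jaw": 0}, {"slide": [0.413, -0.228, -0.073], "angular": [0.066, -0.245, -0.157], "jaw": 0}, {"slide": [0.413, -0.228, -0.073], "angular": [0.066, -0.245, -0.157], "jaw": 0}, {"slide": [0.413, -0.228, -0.073], "angular": [0.066, -0.245, -0.157], "jaw": 0}, {"slide": [0.413, -0.228, -0.073], "angular": [0.066, -0.245, -0.157], "jaw": 0}, {"slide": [0.413, -0.228, -0.073], "angular": [0.066, -0.245, -0.157], "jaw": 0}, {"slide": [0.413, -0.228, -0.073], "angular": [0.066, -0.245, -0.157], "jaw": 0}, {"slide": [0.413, -0.228, -0.073], "angular": [0.066, -0.245, -0.157], "jaw": 0}, {"slide": [0.413, -0.228, -0.073], "angular": [0.066, -0.245, -0.157], "jaw": 0}]'

```text
clock: 45.5
position: [560.2, 149.8, 383.5]
ee_rot: [[-0.0, 1.0, -0.0], [1.0, 0.0, 0.003], [0.003, -0.0, -1.0]]
force: [-0.3, -0.0, 0.2]
grip_width: 1.0
grip_force: 0.0
```

```bash
python3 - <<'E'
from h import *
from bk import *
s=r.read_state(); print(s["position"],s["qpos"].round(2))
rows((np.array([500,290,250.]),Rmid(0)))
t,ct=shot("top"); 
# near beaker in the top view: bright grey low-saturation blob around expectation
hsv=cv2.cvtColor(t,cv2.COLOR_RGB2HSV); x,y=proj(ct,(431,341,56)); print(x,y)
print("row",t[int(y),int(x)-45:int(x)+50:3].tolist())
E
```

```text
[560.18970124 149.81389328 383.50670038] [ 0.5   0.52 -1.24  1.32  0.49  1.63 -0.66]
slide [0.28, -0.12, 0.16] ang [-0.0, -0.001, 0.0] mm 172 deg 0
156.2504293783724 284.4199484511786
row [[118, 111, 102], [117, 109, 100], [117, 112, 103], [117, 113, 103], [117, 111, 102], [118, 113, 103], [117, 111, 101], [117, 110, 101], [115, 108, 99], [71, 70, 65], [83, 82, 77], [83, 83, 78], [83, 82, 78], [83, 83, 78], [82, 82, 77], [83, 82, 77], [82, 82, 77], [83, 82, 77], [83, 83, 78], [83, 82, 77], [83, 81, 78], [82, 81, 77], [53, 53, 48], [51, 50, 46], [82, 76, 68], [66, 60, 51], [71, 65, 55], [75, 69, 59], [79, 72, 61], [81, 75, 63], [83, 76, 64], [84, 78, 66]]
```

```bash
python3 - <<'E'
from h import *
from bk import *
R=Rmid(-7)
rows(((431,341,150),R),((431,341,31),R),((431,341,110),R),((600,280,110),Rmid(20)),((600,280,31),Rmid(20)))
E
```

```text
slide [0.383, -0.259, 0.36] ang [-0.0, -0.001, 0.039] mm 293 deg 7
slide [0.382, -0.259, 0.598] ang [-0.0, -0.001, 0.039] mm 378 deg 7
slide [0.383, -0.259, 0.44] ang [-0.0, -0.001, 0.039] mm 319 deg 7
slide [0.261, 0.079, 0.44] ang [0.0, -0.001, -0.111] mm 259 deg 20
slide [0.261, 0.079, 0.598] ang [0.0, -0.001, -0.111] mm 329 deg 20
```

Hover first and measure the beaker from there.

Call:
apply_moves --targets '[{"slide": [0.383, -0.259, 0.36], "angular": [0, 0, 0.039], "jaw": 0}, {"slide": [0.383, -0.259, 0.36], "angular": [0, 0, 0.039], "jaw": 0}, {"slide": [0.383, -0.259, 0.36], "angular": [0, 0, 0.039], "jaw": 0}, {"slide": [0.383, -0.259, 0.36], "angular": [0, 0, 0.039], "jaw": 0}, {"slide": [0.383, -0.259, 0.36], "angular": [0, 0, 0.039], "jaw": 0}, {"slide": [0.383, -0.259, 0.36], "angular": [0, 0, 0.039], "jaw": 0}, {"slide": [0.383, -0.259, 0.36], "angular": [0, 0, 0.039], "jaw": 0}, {"slide": [0.383, -0.259, 0.36], "angular": [0, 0, 0.039], "jaw": 0}, {"slide": [0.383, -0.259, 0.36], "angular": [0, 0, 0.039], "jaw": 0}, {"slide": [0.383, -0.259, 0.36], "angular": [0, 0, 0.039], "jaw": 0}]'

```text
clock: 46.55
position: [432.1, 339.9, 205.1]
ee_rot: [[0.125, 0.992, 0.001], [0.992, -0.125, 0.001], [0.001, 0.001, -1.0]]
force: [0.6, -0.0, -0.3]
grip_width: 0.998
grip_force: 0.0
```

```bash
python3 - <<'E'
from h import *
from bk import *
s=r.read_state(); print(s["position"],s["qpos"].round(2))
im,c=shot("wrist"); g=cv2.GaussianBlur(cv2.cvtColor(im,cv2.COLOR_RGB2GRAY),(5,5),0)
m=D(-97);n=D(-7);P=np.array([431,341,56.])
print([proj(c,P+a*45*m+b*28*n).round().tolist() for a,b in((-1,-1),(-1,1),(1,1),(1,-1))])
hsv=cv2.cvtColor(im,cv2.COLOR_RGB2HSV); u,v=proj(c,P).astype(int); print(u,v,hsv[v,u],im[v,u])
print("row",g[v,u-120:u+125:6].tolist()); print("col",g[max(0,v-130):v+130:6,u].tolist(),max(0,v-130))
rows(((431,341,150),Rmid(-7)),((431,341,31),Rmid(-7)))
E
```

```text
[432.08882331 339.88532231 205.12930336] [ 0.14  0.56 -1.16  1.68  0.54  1.26 -1.26]
[[268.0, 172.0], [367.0, 172.0], [362.0, 313.0], [275.0, 313.0]]
317 246 [26 22 80] [80 79 73]
row [192, 195, 188, 200, 194, 190, 196, 189, 193, 187, 192, 189, 102, 67, 74, 76, 76, 76, 77, 75, 76, 76, 76, 74, 76, 76, 76, 74, 113, 110, 110, 112, 117, 111, 196, 190, 193, 192, 189, 191, 193]
col [111, 109, 112, 110, 112, 110, 106, 105, 55, 60, 67, 76, 76, 75, 78, 76, 76, 76, 75, 75, 75, 75, 75, 75, 76, 74, 74, 74, 74, 74, 74, 74, 74, 109, 110, 114, 113, 110, 113, 110, 108, 111, 110, 110] 116
slide [0.002, -0.002, 0.002] ang [0.0, -0.0, -0.001] mm 2 deg 0
slide [0.001, -0.002, 0.24] ang [0.0, -0.0, -0.001] mm 120 deg 0
```

Call:
apply_moves --targets '[{"slide": [0, -0.002, 0.08], "angular": [0, 0, 0], "jaw": 0}, {"slide": [0, -0.002, 0.16], "angular": [0, 0, 0], "jaw": 0}, {"slide": [0, -0.002, 0.22], "angular": [0, 0, 0], "jaw": 0}, {"slide": [0, -0.002, 0.238], "angular": [0, 0, 0], "jaw": 0}, {"slide": [0, -0.002, 0.238], "angular": [0, 0, 0], "jaw": 0}, {"slide": [0, -0.002, 0.238], "angular": [0, 0, 0], "jaw": 0.6}, {"slide": [0, -0.002, 0.238], "angular": [0, 0, 0], "jaw": 0.6}, {"slide": [0, -0.002, 0.238], "angular": [0, 0, 0], "jaw": 0.6}, {"slide": [0, -0.002, 0.238], "angular": [0, 0, 0], "jaw": 0.6}, {"slide": [0, -0.002, 0.238], "angular": [0, 0, 0], "jaw": 0.6}, {"slide": [0, -0.002, 0.238], "angular": [0, 0, 0], "jaw": 0.6}, {"slide": [0, -0.002, 0.16], "angular": [0, 0, 0], "jaw": 0.6}, {"slide": [0, -0.002, 0.08], "angular": [0, 0, 0], "jaw": 0.6}, {"slide": [0, -0.002, 0.08], "angular": [0, 0, 0], "jaw": 0.6}, {"slide": [0, -0.002, 0.08], "angular": [0, 0, 0], "jaw": 0.6}]'

```text
clock: 48.1
position: [430.0, 341.8, 166.0]
ee_rot: [[0.121, 0.993, 0.003], [0.993, -0.121, 0.002], [0.002, 0.003, -1.0]]
force: [-0.3, -1.0, -1.2]
grip_width: 0.65
grip_force: 74.6
```

```bash
python3 - <<'E'
from h import *
from bk import *
s=r.read_state(); print(s["position"],s["qpos"].round(2),s["grip_width"])
rows(((600,280,110),Rmid(20)),((600,280,60),Rmid(20)),((600,280,31),Rmid(20)))
E
```

```text
[429.9740361  341.76490505 166.01498492] [ 0.11  0.6  -1.13  1.73  0.58  1.19 -1.29] 0.6498866781634721
slide [-0.082, 0.352, 0.005] ang [0.001, -0.0, -0.15] mm 181 deg 27
slide [-0.082, 0.352, 0.105] ang [0.001, -0.0, -0.15] mm 188 deg 27
slide [-0.082, 0.352, 0.163] ang [0.001, -0.0, -0.15] mm 198 deg 27
```

Call:
apply_moves --targets '[{"slide": [-0.082, 0.352, 0.005], "angular": [0, 0, -0.15], "jaw": 0.6}, {"slide": [-0.082, 0.352, 0.005], "angular": [0, 0, -0.15], "jaw": 0.6}, {"slide": [-0.082, 0.352, 0.005], "angular": [0, 0, -0.15], "jaw": 0.6}, {"slide": [-0.082, 0.352, 0.005], "angular": [0, 0, -0.15], "jaw": 0.6}, {"slide": [-0.082, 0.352, 0.005], "angular": [0, 0, -0.15], "jaw": 0.6}, {"slide": [-0.082, 0.352, 0.005], "angular": [0, 0, -0.15], "jaw": 0.6}, {"slide": [-0.082, 0.352, 0.08], "angular": [0, 0, -0.15], "jaw": 0.6}, {"slide": [-0.082, 0.352, 0.14], "angular": [0, 0, -0.15], "jaw": 0.6}, {"slide": [-0.082, 0.352, 0.158], "angular": [0, 0, -0.15], "jaw": 0.6}, {"slide": [-0.082, 0.352, 0.159], "angular": [0, 0, -0.15], "jaw": 0.6}, {"slide": [-0.082, 0.352, 0.159], "angular": [0, 0, -0.15], "jaw": 0.6}, {"slide": [-0.082, 0.352, 0.159], "angular": [0, 0, -0.15], "jaw": 0}, {"slide": [-0.082, 0.352, 0.159], "angular": [0, 0, -0.15], "jaw": 0}, {"slide": [-0.082, 0.352, 0.159], "angular": [0, 0, -0.15], "jaw": 0}, {"slide": [-0.082, 0.352, 0.159], "angular": [0, 0, -0.15], "jaw": 0}, {"slide": [-0.082, 0.352, 0.08], "angular": [0, 0, -0.15], "jaw": 0}, {"slide": [-0.082, 0.352, 0], "angular": [0, 0, -0.15], "jaw": 0}, {"slide": [-0.082, 0.352, -0.08], "angular": [0, 0, -0.15], "jaw": 0}, {"slide": [-0.082, 0.352, -0.08], "angular": [0, 0, -0.15], "jaw": 0}, {"slide": [-0.082, 0.352, -0.08], "angular": [0, 0, -0.15], "jaw": 0}]'

```text
clock: 50.1
position: [599.3, 279.9, 205.5]
ee_rot: [[-0.343, 0.939, 0.002], [0.939, 0.343, 0.001], [0.0, 0.002, -1.0]]
force: [-1.1, 0.4, -0.4]
grip_width: 0.998
grip_force: 0.0
```

```bash
python3 - <<'E'
from h import *
from bk import *
s=r.read_state(); print(s["position"],s["qpos"].round(2),s["grip_width"])
im,c=shot("wrist"); np.save("pics/w13.npy",im); g=cv2.GaussianBlur(cv2.cvtColor(im,cv2.COLOR_RGB2GRAY),(3,3),0)
m=D(-70);n=D(20);P=np.array([600,280,56.])
print([proj(c,P+a*45*m+b*28*n).round().tolist() for a,b in((-1,-1),(-1,1),(1,1),(1,-1))])
u,v=proj(c,P).astype(int); print(u,v)
print("row",g[v,u-90:u+91:4].tolist(),u-90); print("col",g[v-110:v+110:4,u].tolist(),v-110)
E
python3 bk.py pick 600 280 -70
```

```text
[599.33445698 279.86181104 205.4672033 ] [ 0.18  0.8  -1.13  1.36  0.72  1.42 -0.58] 0.9977021858092101
[[272.0, 174.0], [371.0, 174.0], [365.0, 314.0], [278.0, 314.0]]
321 247
row [109, 114, 113, 113, 121, 117, 114, 116, 116, 111, 88, 69, 77, 78, 76, 80, 78, 76, 79, 79, 77, 78, 79, 80, 78, 75, 77, 76, 79, 78, 79, 78, 71, 93, 121, 116, 113, 115, 114, 116, 118, 118, 116, 116, 120, 119] 231
col [199, 117, 111, 112, 117, 116, 76, 58, 59, 76, 73, 78, 79, 79, 79, 78, 79, 78, 79, 79, 78, 77, 78, 78, 79, 77, 77, 78, 78, 78, 79, 78, 77, 78, 78, 78, 77, 77, 77, 77, 77, 77, 76, 78, 163, 203, 199, 200, 197, 195, 199, 200, 192, 193, 196] 137
[599.  279.3 204. ] [[-0.343, 0.939, 0.0], [0.939, 0.343, -0.0], [-0.0, 0.0, -1.0]] 0.9992299621413099 [ 0.18  0.8  -1.13  1.36  0.72  1.42 -0.58]
slide [0.252, 0.003, 0.12] ang [0.0, -0.25, 0.0] mm 140 deg 45
slide [0.168, 0.002, 0.205] ang [0.0, -0.25, 0.0] mm 132 deg 45
slide [0.097, 0.002, 0.276] ang [0.0, -0.25, 0.0] mm 146 deg 45
slide [0.097, 0.002, -0.024] ang [0.0, -0.25, 0.0] mm 50 deg 45
```

```bash
sed -i 's/frame(m-Z,/frame(m*SA-Z*CA,/; s/frame(h-Z,/frame(h*CA-Z*SA,/; s/^AH=.*/AH=60;SA,CA=np.sin(np.radians(52)),np.cos(np.radians(52))/' bk.py; python3 bk.py pick 600 280 -70
```

```text
[599.  279.3 204. ] [[-0.343, 0.939, 0.0], [0.939, 0.343, -0.0], [-0.0, 0.0, -1.0]] 0.9992299621413099 [ 0.18  0.8  -1.13  1.36  0.72  1.42 -0.58]
slide [0.279, 0.003, 0.15] ang [0.0, -0.289, 0.0] mm 158 deg 52
slide [0.184, 0.002, 0.224] ang [0.0, -0.289, 0.0] mm 145 deg 52
slide [0.106, 0.002, 0.286] ang [0.0, -0.289, 0.0] mm 152 deg 52
slide [0.106, 0.002, -0.014] ang [0.0, -0.289, 0.0] mm 53 deg 52
```

Call:
apply_moves --targets '[{"slide": [0.279, 0.003, 0.05], "angular": [0, -0.289, 0], "jaw": 0}, {"slide": [0.279, 0.003, 0.05], "angular": [0, -0.289, 0], "jaw": 0}, {"slide": [0.279, 0.003, 0.05], "angular": [0, -0.289, 0], "jaw": 0}, {"slide": [0.279, 0.003, 0.05], "angular": [0, -0.289, 0], "jaw": 0}, {"slide": [0.279, 0.003, 0.15], "angular": [0, -0.289, 0], "jaw": 0}, {"slide": [0.279, 0.003, 0.15], "angular": [0, -0.289, 0], "jaw": 0}, {"slide": [0.279, 0.003, 0.15], "angular": [0, -0.289, 0], "jaw": 0}, {"slide": [0.279, 0.003, 0.15], "angular": [0, -0.289, 0], "jaw": 0}, {"slide": [0.279, 0.003, 0.15], "angular": [0, -0.289, 0], "jaw": 0}, {"slide": [0.279, 0.003, 0.15], "angular": [0, -0.289, 0], "jaw": 0}]'

```text
clock: 51.15
position: [553.7, 410.2, 130.2]
ee_rot: [[-0.209, 0.94, 0.27], [0.581, 0.341, -0.739], [-0.787, 0.002, -0.617]]
force: [0.4, -0.2, 0.9]
grip_width: 0.999
grip_force: 0.0
```

```bash
python3 bk.py pick 600 280 -70
```

```text
[553.7 410.2 130.2] [[-0.209, 0.94, 0.27], [0.581, 0.341, -0.739], [-0.787, 0.002, -0.617]] 0.9990029068015845 [-0.63  1.05 -0.68  1.06  1.17  1.94 -0.9 ]
slide [0.003, -0.002, 0.0] ang [0.0, -0.001, -0.001] mm 2 deg 0
slide [0.003, -0.002, 0.12] ang [0.0, -0.001, -0.001] mm 60 deg 0
slide [0.003, -0.002, 0.22] ang [0.0, -0.001, -0.001] mm 110 deg 0
slide [-0.233, -0.002, 0.035] ang [0.0, -0.001, -0.001] mm 118 deg 0
```

Call:
apply_moves --targets '[{"slide": [0.003, -0.002, 0.07], "angular": [0, -0.001, 0], "jaw": 0}, {"slide": [0.003, -0.002, 0.12], "angular": [0, -0.001, 0], "jaw": 0}, {"slide": [0.003, -0.002, 0.18], "angular": [0, -0.001, 0], "jaw": 0}, {"slide": [0.003, -0.002, 0.218], "angular": [0, -0.001, 0], "jaw": 0}, {"slide": [0.003, -0.002, 0.218], "angular": [0, -0.001, 0], "jaw": 0}, {"slide": [0.003, -0.002, 0.218], "angular": [0, -0.001, 0], "jaw": 0.6}, {"slide": [0.003, -0.002, 0.218], "angular": [0, -0.001, 0], "jaw": 0.6}, {"slide": [0.003, -0.002, 0.218], "angular": [0, -0.001, 0], "jaw": 0.6}, {"slide": [0.003, -0.002, 0.218], "angular": [0, -0.001, 0], "jaw": 0.6}, {"slide": [0.003, -0.002, 0.218], "angular": [0, -0.001, 0], "jaw": 0.6}, {"slide": [0.003, -0.002, 0.218], "angular": [0, -0.001, 0], "jaw": 0.6}]'

```text
clock: 52.25
position: [580.3, 332.9, 62.6]
ee_rot: [[-0.21, 0.939, 0.273], [0.577, 0.345, -0.74], [-0.789, 0.002, -0.614]]
force: [-2.2, 3.4, 4.9]
grip_width: 0.644
grip_force: 71.5
```

Call:
apply_moves --targets '[{"slide": [-0.06, 0, -0.047], "angular": [0, 0, 0], "jaw": 0.6}, {"slide": [-0.12, 0, -0.094], "angular": [0, 0, 0], "jaw": 0.6}, {"slide": [-0.18, 0, -0.141], "angular": [0, 0, 0], "jaw": 0.6}, {"slide": [-0.236, 0, -0.185], "angular": [0, 0, 0], "jaw": 0.6}, {"slide": [-0.236, 0, -0.185], "angular": [0, 0, 0], "jaw": 0.6}, {"slide": [-0.236, 0, -0.185], "angular": [0, 0, 0], "jaw": 0.6}]'

```text
clock: 52.85
position: [580.4, 332.6, 212.2]
ee_rot: [[-0.21, 0.939, 0.273], [0.578, 0.344, -0.74], [-0.789, 0.003, -0.614]]
force: [0.4, -0.5, -2.3]
grip_width: 0.649
grip_force: 71.0
```

```bash
python3 - <<'E'
from h import *
from bk import *
s=r.read_state(); print(s["position"],s["qpos"].round(2),s["grip_width"])
x,y=560.5,96
rows((np.array([540,240,260.]),Rmid(-10)),(np.array([x,y,215]),Rplace(AH)),(np.array([x,y,120]),Rplace(AH)))
E
```

```text
[580.36279228 332.58478949 212.15231311] [-0.49  0.88 -0.69  1.19  1.17  1.93 -0.8 ] 0.6486950139402488
slide [-0.251, -0.139, -0.01] ang [0.077, 0.282, 0.155] mm 143 deg 60
slide [-0.363, -0.251, 0.317] ang [0.039, 0.465, 0.305] mm 272 deg 100
slide [-0.213, -0.251, 0.434] ang [0.039, 0.465, 0.305] mm 272 deg 100
```

Call:
apply_moves --targets '[{"slide": [-0.251, -0.139, -0.01], "angular": [0.077, 0.282, 0.155], "jaw": 0.6}, {"slide": [-0.251, -0.139, -0.01], "angular": [0.077, 0.282, 0.155], "jaw": 0.6}, {"slide": [-0.251, -0.139, -0.01], "angular": [0.077, 0.282, 0.155], "jaw": 0.6}, {"slide": [-0.251, -0.139, -0.01], "angular": [0.077, 0.282, 0.155], "jaw": 0.6}, {"slide": [-0.251, -0.139, -0.01], "angular": [0.077, 0.282, 0.155], "jaw": 0.6}, {"slide": [-0.251, -0.139, -0.01], "angular": [0.077, 0.282, 0.155], "jaw": 0.6}, {"slide": [-0.251, -0.139, -0.01], "angular": [0.077, 0.282, 0.155], "jaw": 0.6}, {"slide": [-0.251, -0.139, -0.01], "angular": [0.077, 0.282, 0.155], "jaw": 0.6}, {"slide": [-0.363, -0.251, 0.317], "angular": [0.039, 0.465, 0.305], "jaw": 0.6}, {"slide": [-0.363, -0.251, 0.317], "angular": [0.039, 0.465, 0.305], "jaw": 0.6}, {"slide": [-0.363, -0.251, 0.317], "angular": [0.039, 0.465, 0.305], "jaw": 0.6}, {"slide": [-0.363, -0.251, 0.317], "angular": [0.039, 0.465, 0.305], "jaw": 0.6}, {"slide": [-0.363, -0.251, 0.317], "angular": [0.039, 0.465, 0.305], "jaw": 0.6}, {"slide": [-0.363, -0.251, 0.317], "angular": [0.039, 0.465, 0.305], "jaw": 0.6}, {"slide": [-0.363, -0.251, 0.317], "angular": [0.039, 0.465, 0.305], "jaw": 0.6}, {"slide": [-0.363, -0.251, 0.317], "angular": [0.039, 0.465, 0.305], "jaw": 0.6}, {"slide": [-0.363, -0.251, 0.317], "angular": [0.039, 0.465, 0.305], "jaw": 0.6}]'

```text
clock: 54.55
position: [543.6, 69.4, 257.9]
ee_rot: [[0.391, 0.87, 0.302], [0.688, -0.494, 0.532], [0.611, -0.0, -0.791]]
force: [1.3, 0.7, -0.6]
grip_width: 0.647
grip_force: 71.3
```

```bash
python3 - <<'E'
from h import *
from bk import *
s=r.read_state(); print(s["position"],s["qpos"].round(2),s["grip_width"],s["force"])
x,y=560.5,96
rows(*[(np.array([x,y,z]),Rplace(AH)) for z in (215,170,120,90,78,72)])
im,c=shot("wrist"); g=cv2.cvtColor(im,cv2.COLOR_RGB2GRAY); print(g[400//2,200:440:8].tolist())
E
```

```text
[543.56193927  69.4029319  257.91841902] [ 1.21  0.39 -1.29  1.9  -0.27  0.8  -0.35] 0.6473392229605139 [ 1.29712081  0.7234497  -0.62347778]
slide [-0.003, 0.003, -0.001] ang [-0.001, 0.002, 0.002] mm 2 deg 1
slide [-0.058, 0.003, 0.07] ang [-0.001, 0.002, 0.002] mm 45 deg 1
slide [-0.119, 0.003, 0.149] ang [-0.001, 0.002, 0.002] mm 95 deg 1
slide [-0.156, 0.003, 0.196] ang [-0.001, 0.002, 0.002] mm 125 deg 1
slide [-0.171, 0.003, 0.215] ang [-0.001, 0.002, 0.002] mm 137 deg 1
slide [-0.178, 0.003, 0.225] ang [-0.001, 0.002, 0.002] mm 143 deg 1
[166, 169, 167, 168, 169, 172, 177, 171, 167, 168, 171, 170, 171, 168, 168, 171, 169, 170, 167, 168, 171, 170, 165, 174, 174, 173, 174, 172, 158, 166]
```

Call:
apply_moves --targets '[{"slide": [-0.03, 0.003, 0.035], "angular": [0, 0.002, 0.002], "jaw": 0.6}, {"slide": [-0.058, 0.003, 0.07], "angular": [0, 0.002, 0.002], "jaw": 0.6}, {"slide": [-0.09, 0.003, 0.11], "angular": [0, 0.002, 0.002], "jaw": 0.6}, {"slide": [-0.119, 0.003, 0.149], "angular": [0, 0.002, 0.002], "jaw": 0.6}, {"slide": [-0.119, 0.003, 0.149], "angular": [0, 0.002, 0.002], "jaw": 0.6}]'

```text
clock: 55.1
position: [543.0, 67.1, 160.0]
ee_rot: [[0.398, 0.866, 0.302], [0.68, -0.499, 0.537], [0.616, -0.008, -0.787]]
force: [-0.7, 0.5, -1.5]
grip_width: 0.648
grip_force: 71.4
```

```bash
python3 - <<'E'
from h import *
from bk import *
s=r.read_state(); print(s["position"],s["qpos"].round(2),s["grip_width"],s["force"])
x,y=560.5,96
rows(*[(np.array([x,y,z]),Rplace(AH)) for z in (120,100,90,78,72)])
im,c=shot("wrist"); a,_=shot("scene"); t,_=shot("top")
A=cv2.resize(im,(400,300)); C=cv2.resize(a[160:340,250:490],(400,300)); B=cv2.resize(t[130:310,200:440],(400,300))
cv2.imwrite("pics/w14.png",np.clip(np.vstack([np.hstack([A,C]),np.hstack([B,cv2.resize(a,(400,300))])])[:,:,::-1]*1.4,0,255).astype(np.uint8))
E
```

```text
[543.0382149   67.08495891 159.95817303] [ 1.07  0.54 -1.15  2.   -0.19  0.6  -0.32] 0.6484302296977874 [-0.6522816   0.45838071 -1.53216124]
slide [0.004, 0.001, -0.003] ang [-0.002, -0.0, -0.001] mm 3 deg 0
slide [-0.021, 0.002, 0.028] ang [-0.002, -0.0, -0.001] mm 18 deg 0
slide [-0.033, 0.002, 0.044] ang [-0.002, -0.0, -0.001] mm 27 deg 0
slide [-0.048, 0.002, 0.063] ang [-0.002, -0.0, -0.001] mm 39 deg 0
slide [-0.055, 0.002, 0.072] ang [-0.002, -0.0, -0.001] mm 45 deg 0
```

View pics/w14.png

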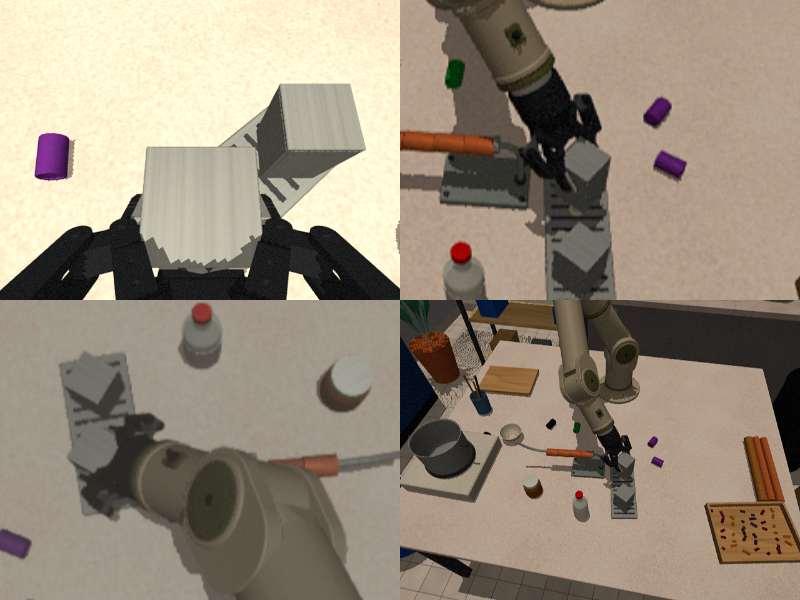

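Call:
apply_moves --targets '[{"slide": [-0.012, 0.002, 0.014], "angular": [-0.002, 0, 0], "jaw": 0.6}, {"slide": [-0.021, 0.002, 0.028], "angular": [-0.002, 0, 0], "jaw": 0.6}, {"slide": [-0.033, 0.002, 0.044], "angular": [-0.002, 0, 0], "jaw": 0.6}, {"slide": [-0.045, 0.002, 0.059], "angular": [-0.002, 0, 0], "jaw": 0.6}, {"slide": [-0.048, 0.002, 0.063], "angular": [-0.002, 0, 0], "jaw": 0.6}, {"slide": [-0.048, 0.002, 0.063], "angular": [-0.002, 0, 0], "jaw": 0.6}]'

```text
clock: 55.85
position: [545.1, 64.7, 121.8]
ee_rot: [[0.4, 0.861, 0.313], [0.677, -0.508, 0.533], [0.618, -0.001, -0.786]]
force: [0.5, 0.0, -1.4]
grip_width: 0.645
grip_force: 71.4
```

```bash
python3 - <<'E'
from h import *
from bk import *
s=r.read_state(); print(s["position"],s["qpos"].round(2),s["grip_width"],s["force"])
x,y=560.5,96
rows(*[(np.array([x,y,z]),Rplace(AH)) for z in (78,75,72,70,68,66)])
E
```

```text
[545.12326971  64.70283859 121.75601697] [ 1.03  0.6  -1.09  2.02 -0.15  0.51 -0.31] 0.6446758824782127 [ 0.50921096  0.03939129 -1.43512455]
slide [0.001, -0.005, 0.004] ang [0.002, -0.001, -0.003] mm 3 deg 1
slide [-0.003, -0.005, 0.009] ang [0.002, -0.001, -0.003] mm 5 deg 1
slide [-0.007, -0.005, 0.013] ang [0.002, -0.001, -0.003] mm 8 deg 1
slide [-0.009, -0.005, 0.017] ang [0.002, -0.001, -0.003] mm 10 deg 1
slide [-0.011, -0.005, 0.02] ang [0.002, -0.001, -0.003] mm 12 deg 1
slide [-0.014, -0.005, 0.023] ang [0.002, -0.001, -0.003] mm 14 deg 1
```

Call:
apply_moves --targets '[{"slide": [-0.004, -0.004, 0.008], "angular": [0.001, 0, -0.002], "jaw": 0.6}, {"slide": [-0.007, -0.004, 0.013], "angular": [0.001, 0, -0.002], "jaw": 0.6}, {"slide": [-0.007, -0.004, 0.013], "angular": [0.001, 0, -0.002], "jaw": 0.6}, {"slide": [-0.007, -0.004, 0.013], "angular": [0.001, 0, -0.002], "jaw": 0.6}]'

```text
clock: 56.25
position: [544.4, 66.8, 115.2]
ee_rot: [[0.394, 0.865, 0.311], [0.68, -0.502, 0.534], [0.618, 0.001, -0.786]]
force: [0.4, -0.3, -0.9]
grip_width: 0.648
grip_force: 71.4
```

Call:
apply_moves --targets '[{"slide": [-0.003, 0, 0.003], "angular": [0, 0, 0], "jaw": 0.6}, {"slide": [-0.005, 0, 0.006], "angular": [0, 0, 0], "jaw": 0.6}, {"slide": [-0.005, 0, 0.006], "angular": [0, 0, 0], "jaw": 0.6}, {"slide": [-0.005, 0, 0.006], "angular": [0, 0, 0], "jaw": 0.6}]'

```text
clock: 56.65
position: [544.9, 66.8, 112.5]
ee_rot: [[0.393, 0.865, 0.312], [0.68, -0.502, 0.534], [0.619, 0.003, -0.786]]
force: [-10.2, -5.4, 19.3]
grip_width: 0.652
grip_force: 73.4
```

Contact, about 20 N. Release and back out.

Call:
apply_moves --targets '[{"slide": [0.001, 0, -0.001], "angular": [0, 0, 0], "jaw": 0.15}, {"slide": [0.001, 0, -0.001], "angular": [0, 0, 0], "jaw": 0.1}, {"slide": [0.001, 0, -0.001], "angular": [0, 0, 0], "jaw": 0}, {"slide": [0.001, 0, -0.001], "angular": [0, 0, 0], "jaw": 0}, {"slide": [0.001, 0, -0.001], "angular": [0, 0, 0], "jaw": 0}, {"slide": [0, 0, -0.04], "angular": [0, 0, 0], "jaw": 0}, {"slide": [0, 0, -0.1], "angular": [0, 0, 0], "jaw": 0}, {"slide": [0, 0, -0.2], "angular": [0, 0, 0], "jaw": 0}, {"slide": [0, 0, -0.28], "angular": [0, 0, 0], "jaw": 0}, {"slide": [0, 0, -0.28], "angular": [0, 0, 0], "jaw": 0}, {"slide": [0, 0, -0.28], "angular": [0, 0, 0], "jaw": 0}]'

```text
clock: 57.75
position: [500.9, -9.5, 221.3]
ee_rot: [[0.396, 0.863, 0.313], [0.68, -0.505, 0.532], [0.617, 0.002, -0.787]]
force: [0.0, 0.7, 0.1]
grip_width: 0.999
grip_force: 0.0
```

```bash
python3 - <<'E'
from h import *
from bk import *
s=r.read_state(); print(s["position"],s["qpos"].round(2),s["force"])
im,c=shot("wrist"); g=cv2.cvtColor(im,cv2.COLOR_RGB2GRAY)
for P in ((560.5,96,102.),(671,115,102.)):
    h=D(60);n=D(150);P=np.array(P)
    print([proj(c,P+a*28*h+b*28*n).round().tolist() for a,b in((1,1),(1,-1),(-1,-1),(-1,1))])
    u,v=proj(c,P).astype(int); print(u,v,"row",g[v,u-80:u+81:4].tolist(),"col",g[max(v-80,0):v+100:4,u].tolist())
a,_=shot("scene"); np.save("pics/s15.npy",a)
# copper row in the scene view
b=[cv2.boundingRect(k) for k in blobs(a,(3,110,60),(14,255,255),60,3000)]; print(b)
cs=r.get_calibration("scene"); print(proj(cs,Cc),proj(cs,onrail(180)[0]))
E
```

```text
[500.88696451  -9.47279175 221.32160672] [ 1.45  0.44 -1.35  1.99 -0.27  0.81 -0.18] [0.04489585 0.70403429 0.14627796]
[[274.0, 168.0], [359.0, 168.0], [362.0, 248.0], [271.0, 249.0]]
316 206 row [188, 182, 178, 180, 189, 193, 190, 186, 188, 189, 118, 137, 129, 128, 127, 130, 127, 131, 133, 130, 125, 127, 124, 126, 130, 130, 126, 125, 129, 132, 130, 134, 52, 118, 125, 125, 124, 127, 54, 58, 84] col [185, 184, 187, 188, 185, 182, 179, 187, 188, 189, 187, 126, 119, 125, 125, 129, 127, 126, 129, 127, 125, 127, 130, 126, 129, 130, 129, 127, 130, 134, 126, 62, 57, 61, 60, 59, 63, 59, 61, 140, 55, 59, 77, 143, 146]
[[396.0, 81.0], [473.0, 81.0], [485.0, 147.0], [403.0, 147.0]]
439 113 row [187, 189, 184, 181, 183, 191, 191, 192, 192, 43, 47, 42, 130, 127, 126, 128, 126, 127, 122, 129, 128, 125, 121, 122, 127, 130, 124, 124, 126, 130, 123, 135, 182, 186, 186, 186, 186, 185, 187, 189, 190] col [181, 180, 181, 175, 180, 179, 184, 182, 175, 187, 191, 185, 190, 122, 123, 124, 124, 126, 124, 125, 128, 130, 127, 127, 130, 130, 132, 133, 134, 77, 59, 58, 60, 59, 63, 62, 60, 60, 58, 57, 57, 63, 60, 135, 128]
[(234, 238, 72, 13), (577, 219, 38, 103), (565, 218, 35, 101), (25, 52, 47, 32)]
[305.71062935 245.86179582] [234.39500148 241.12227967]
```

Call:
apply_moves --targets '[{"slide": [0.06, 0, -0.08], "angular": [0, 0, 0], "jaw": 0}, {"slide": [0.12, 0, -0.157], "angular": [0, 0, 0], "jaw": 0}, {"slide": [0.12, 0, -0.157], "angular": [0, 0, 0], "jaw": 0}, {"slide": [0.12, 0, -0.157], "angular": [0, 0, 0], "jaw": 0}, {"slide": [0.12, 0, -0.157], "angular": [0, 0, 0], "jaw": 0}]'

```text
clock: 58.35
position: [499.2, -8.2, 318.6]
ee_rot: [[0.394, 0.866, 0.309], [0.681, -0.501, 0.535], [0.618, -0.001, -0.786]]
force: [-0.4, 0.5, -0.5]
grip_width: 0.998
grip_force: 0.0
```

```bash
python3 -c "
from rig import r
print(r.read_state()['qd'].round(3)); print(r.hand_in())"
```

```text
[ 0.001  0.009  0.007  0.007 -0.004  0.003  0.002]
the job is handed in; nothing more can be done
None
```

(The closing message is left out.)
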